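Load the grinding-wheel stand

ROBOT

A 6-joint arm with a two-finger parallel gripper is mounted at the origin on the work surface. World frame = base frame: x ahead of the robot, y to its left, z up, the work surface at z = 0. Lengths are in m, angles in degrees, forces in N, time in s.
With the tool pointing down it reaches from about 0.25 to 0.725 m from the base axis. Payload 9.7 kg.
Tool frame: the origin (TCP) lies at the very end of the fingers, on their centre line; the grasp point (between the pads) lies 19 mm behind it; z points along the fingers, y is the direction in which the jaws open and shut (so a half turn about z gives the same grasp; the last joint's range is limited). The gripper opens to 85 mm and grips with 20 to 120 N. Pads are 22 mm wide; open, the fingers measure 114 mm over their backs; the gripper's body (76 mm by 85 mm) begins 54 mm behind the grasp point. The pads swing forward as they close: fully open they stand 13 mm farther back than shut.
Start: joints at [-68.468, 4.979, 10.078, 95.1, 0, 90], TCP at [0.202, -0.512, 0.231] pointing down, gripper open.
Joint ranges: [-179.16, 179.16], [-48.56, 103.87], [-65.8, 70.77], [-126.05, 130.52], [-82.76, 87.17], [-180, 180]. Speed limits (degrees/s): [127.2, 127.2, 147.25, 180, 180, 180].

INTERFACE

Orientations are given as [roll, pitch, yaw] about the fixed x, y, z axes, in that order (R = Rz(yaw) Ry(pitch) Rx(roll)).
In Python, from workcell import bot, camera, ticket gives the robot as it stands.
- The arm moves only by the shell command python3 -m jog 'ROWS' [FORCE]. ROWS is a JSON object of lists of equal length, an entry for each row: "turn": the turn, a rotation vector about the world's x, y, z each as a share of 8 degrees, from -1 to 1, a list of three; "delta_pos": the shift along the world's x, y, z each as a share of 50 mm, from -1 to 1, a list of three; "hand": the opening, from -1 (shut) to 1 (fully open). A call has exactly 10 rows; each row shifts and turns the commanded pose from where the row before left it; what a row does not reach is not made up. A row lasts 1/10 s, in which the tool goes at most 50 mm and 8.59 degrees, less where a joint would pass 70% of its speed; a pose out of reach is approached as far as the arm can. A call with a number of a shift or a turn outside -1 to 1 is refused whole. A call with a gripper value outside its range is refused whole. The fingers move at their own pace and stop on an object; FORCE is the grip in N (left out, the last holds). Time passes only in rows, so rows that do not move let the fingers close, or fill a call up. It gives the time, the measured TCP pose, the force and the opening at its end, in the units of the state.
- bot.get_obs(): the state, without advancing time (a new reading comes with each control period).
- camera(name): name is "side" or "top" or "wrist"; returns a dict with "frame" (480x640x3 uint8, red, green, blue), "range_z" (480x640 float32, m along the optical axis (not along the pixel's ray), 0 where there is no reading), "fx", "fy", "cx", "cy" (pixels), "extrinsics" (4x4, takes a point from world to camera coordinates); the wrist camera has in their place "mount" (4x4, takes a point from camera to tool coordinates, whose origin is the TCP and whose axes are the flange's). Camera axes: x right, y up, looking along -z (the intrinsics and any distortion apply to the point x, -y, -z); pixel columns grow to the right and rows downward; lengths in m; the calibration is good to about 2 mm. A picture is of the moment at which its call begins: read the wrist's pose just before it.
- ticket.job_done(): hands the job in, once; it reports no verdict.
The state is a dict: "time": time; "q": joint angles; "qd": joint speeds; "joint_efforts": joint torques, N m; "ee_pos": TCP position; "tcp_rot": TCP orientation; "wrist_force": force on the tool from outside, world axes, zero at the start; "torque": the same for the moment, N m; "opening": finger opening in m.
Only numpy, scipy, OpenCV 4.12 (cv2) and the standard library are available. Lean on these libraries where they do the work, as an engineer would, in place of code of your own. Each camera call takes 0.05 s, during which the arm holds its last target.

TASK

Swing the keeper arm of the wheel stand into its open notch, then thread every grinding wheel on the bench onto the post, largest first and smallest last, and the steel clamp collar on top of them, each fully home, lying flat and the same way up as it lies now. Finally swing the keeper back into its closed notch over the post, and leave the other things on the bench where they are.

Things in the scene. Friction and masses are not known exactly. Their poses are not given: they have to be found in the camera images.
- stand: wheel stand fixed to the bench: grey base plate 215 x 100 x 10 mm. Origin: on the bench directly under the post's axis; own x points from the post to the keeper's pivot pillar, own z up; it stands at any small yaw
- post_foot (a point): foot of the steel post, on the top face of the base plate (10 mm above the bench), on the post's axis. Post: 10 mm in diameter, 72 mm tall above the plate, its tip tapered over the last 3 mm
- post_tip (a point): top of the post, 72 mm above the base plate (82 mm above the bench)
- keeper_hinge (a point): point on the keeper's vertical pivot axis, 115 mm from the post along the stand's x; pivot pillar and hub stand up to 100 mm above the bench, a catch block behind the hub to 94 mm
- keeper (a joint): angle of the keeper, a swing arm 18 mm wide, 92 to 100 mm above the bench. 0 = closed notch: arm over the post (stand's -x from the pivot); 1.5 = open notch: arm to the stand's +y; grows clockwise seen from above. Sprung catch: snaps in within about 0.15 of a notch, about 2 N at the knob to pass. From 0.4 to 1.1 friction holds it. Stops -0.08, 1.58. A black line under the hub marks each notch
- keeper_knob (a point): middle of the keeper's upright black round knob, 18 mm in diameter, 34 mm tall, standing on the arm (100 to 134 mm above the bench), 100 mm from the pivot axis; this point is 117 mm above the bench. It can be pinched from above and swung in an arc
- wheel_66: grey stone grinding wheel, a flat ring 66 mm in outer diameter, 8 mm thick, with a 14 mm bore, lying on the bench. Origin: centre of its underside, own z along the bore. May be absent
- wheel_59: grey stone grinding wheel, a flat ring 59 mm in outer diameter, 8 mm thick, with a 14 mm bore, lying on the bench. Origin: centre of its underside, own z along the bore. May be absent
- wheel_52: grey stone grinding wheel, a flat ring 52 mm in outer diameter, 8 mm thick, with a 14 mm bore, lying on the bench. Origin: centre of its underside, own z along the bore. May be absent
- wheel_45: grey stone grinding wheel, a flat ring 45 mm in outer diameter, 8 mm thick, with a 14 mm bore, lying on the bench. Origin: centre of its underside, own z along the bore. May be absent
- wheel_38: grey stone grinding wheel, a flat ring 38 mm in outer diameter, 8 mm thick, with a 14 mm bore, lying on the bench. Origin: centre of its underside, own z along the bore. May be absent
- wheel_31: grey stone grinding wheel, a flat ring 31 mm in outer diameter, 8 mm thick, with a 14 mm bore, lying on the bench. Origin: centre of its underside, own z along the bore. May be absent
- collar: steel clamp collar, a thick ring 40 mm in outer diameter and 14 mm tall with a 14 mm bore, lying flat on the bench. Origin: centre of its underside, own z along the bore
- bowl: bystander: black rubber mixing bowl, 100 mm wide, 45 mm high. Origin: centre of its underside
- cast: bystander: round white plaster tooth cast, 60 mm wide, 26 mm high, left far side. Origin: centre of its underside
- cast_small: bystander: another plaster tooth cast of the same size, right near side. Origin: centre of its underside
- bur_block: bystander: small wooden block 70 x 40 x 28 mm with drill burs standing in it (42 mm high in all). Origin: centre of its underside
- jar: bystander: small amber glass jar with a white cap, 46 mm wide, 55 mm high. Origin: centre of its underside
- brush: bystander: cleaning brush 160 mm long lying on the bench. Origin: on its axis, at bench height
- tin: bystander: flat round metal tin, 56 mm wide, 26 mm high. Origin: centre of its underside

How it is judged:
By the outcome, as a careful person would: the job done as asked, in the order asked, and still so for the second after the job is handed in, with the robot touching nothing.
Of wheel_66, wheel_59, wheel_52, wheel_45, wheel_38, wheel_31 only 4 to 6 are there at a start; the rules pass over those that are not, and their reading is None.
At some moment in a run one of wheel_66, wheel_59, wheel_52, wheel_45, wheel_38, wheel_31, collar may be knocked a few centimetres aside while the robot is not near it.
Once in a run the grip may slacken for a moment while it holds something.
It also fails if it takes over 210 s, if anything falls off the work surface, if the arm or the gripper's body presses on something with over 40 N, if the wrist force passes 120 N, or if a joint passes its speed limit or range.

## Working session

There is one attempt and no reset: what is moved stays moved. The work goes in short steps, Python scripts to look and compute and a shell command to move; the robot and the scene stay as the last step left them, time stands still between calls to the robot, and variables do not carry over. Pictures are saved under pics/ and viewed, and the job is handed in when it is done.

```bash
ls; mkdir -p pics
cat > h.py <<'E'
import numpy as np, cv2
from workcell import bot, camera, ticket
E
python3 - <<'E'
from h import *
o=bot.get_obs()
print({k:np.round(v,3) for k,v in o.items()})
for n in ("top","side","wrist"):
    c=camera(n); cv2.imwrite(f"pics/{n}0.png",c["frame"][:,:,::-1]); np.savez(f"pics/{n}0.npz",**c)
    print(n,c["fx"],c["fy"],c["cx"],c["cy"],[k for k in c]); print(np.round(c.get("extrinsics",c.get("mount")),3))
E
```

```text
pics
{'time': np.float64(0.0), 'q': array([-68.469,   5.01 ,  10.035,  95.099,   0.   ,  90.   ]), 'qd': array([ 0.064,  0.092, -0.031,  0.115, -0.006, -0.061]), 'joint_efforts': array([ 1.0000e-03, -5.2039e+01,  4.6480e+01,  1.6000e-02, -0.0000e+00,
        0.0000e+00]), 'ee_pos': array([ 0.202, -0.511,  0.231]), 'tcp_rot': array([-179.926,   -0.   ,   21.531]), 'wrist_force': array([-0.519, -0.07 ,  0.437]), 'torque': array([-0.004, -0.049, -0.006]), 'opening': np.float64(0.086)}
top 477.1910486696597 477.1910486696597 316.0756039530938 239.3302966487556 ['frame', 'range_z', 'fx', 'fy', 'cx', 'cy', 'extrinsics']
[[ 0.004 -1.    -0.002  0.014]
 [ 0.982  0.003  0.188 -0.525]
 [-0.188 -0.003  0.982 -1.04 ]
 [ 0.     0.     0.     1.   ]]
side 454.97090258946713 454.97090258946713 320.34487169919413 236.83077550830703 ['frame', 'range_z', 'fx', 'fy', 'cx', 'cy', 'extrinsics']
[[-0.875 -0.483 -0.003  0.436]
 [ 0.34  -0.621  0.706 -0.231]
 [-0.343  0.617  0.708 -0.916]
 [ 0.     0.     0.     1.   ]]
wrist 330.9735713965655 330.9735713965655 331.47933913765144 238.7581825197553 ['frame', 'range_z', 'fx', 'fy', 'cx', 'cy', 'mount']
[[-0.001  0.959  0.284  0.072]
 [ 1.     0.001  0.    -0.001]
 [-0.     0.284 -0.959 -0.144]
 [ 0.     0.     0.     1.   ]]
```

View pics/top0.png

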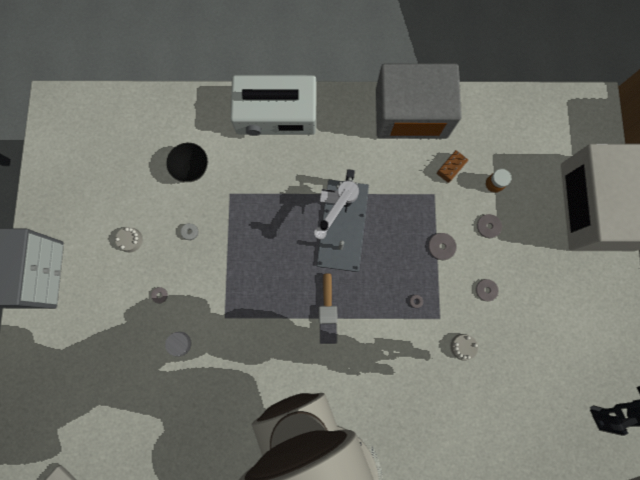

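View pics/side0.png

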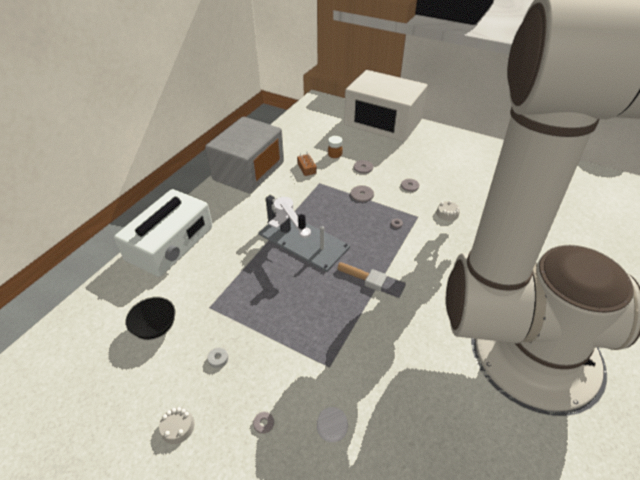

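```bash
cat >> h.py <<'E'
def pose(o):
    from scipy.spatial.transform import Rotation as R
    T=np.eye(4); T[:3,:3]=R.from_euler('xyz',o["tcp_rot"],degrees=True).as_matrix(); T[:3,3]=o["ee_pos"]; return T
def shot(n,tag=None):
    o=bot.get_obs(); c=dict(camera(n))
    c["c2w"]=np.linalg.inv(c["extrinsics"]) if "extrinsics" in c else pose(o)@c["mount"]
    if tag: cv2.imwrite(f"pics/{tag}.png",c["frame"][:,:,::-1])
    return c
def load(n):
    c={k:v for k,v in np.load(n).items()}; c["c2w"]=np.linalg.inv(c["extrinsics"]); return c
def ray(c,u,v):
    d=np.array([(u-c["cx"])/c["fx"],-(v-c["cy"])/c["fy"],-1.]); return c["c2w"][:3,3],c["c2w"][:3,:3]@d
def onz(c,u,v,z):
    p,d=ray(c,u,v); return p+d*(z-p[2])/d[2]
def proj(c,P):
    q=np.linalg.inv(c["c2w"])@np.append(P,1); return c["cx"]+c["fx"]*q[0]/-q[2],c["cy"]-c["fy"]*q[1]/-q[2]
def cloud(c):
    v,u=np.mgrid[0:480,0:640]; z=c["range_z"]
    q=np.stack([(u-c["cx"])/c["fx"]*z,-(v-c["cy"])/c["fy"]*z,-z],-1)
    P=q@c["c2w"][:3,:3].T+c["c2w"][:3,3]; P[z==0]=np.nan; return P
def crop(c,u0,u1,v0,v1,k,name):
    cv2.imwrite(f"pics/{name}.png",cv2.resize(c["frame"][v0:v1,u0:u1,::-1],None,fx=k,fy=k,interpolation=cv2.INTER_CUBIC))
E
python3 - <<'E'
from h import *
c=load("pics/top0.npz"); crop(c,300,380,160,280,5,"c1")
P=cloud(c)
for (u,v,z) in [(441,246,.008),(488,226,.008),(487,290,.008),(416,301,.008),(158,295,.008),(188,231,.014),(178,345,.026),(127,239,.026),(464,347,.026)]:
    w=P[v-25:v+25,u-25:u+25]; 
    print((u,v),onz(c,u,v,z).round(3), np.nanmedian(P[v+3:v+8,u-6:u-2,2]).round(4))
    m=(w[...,2]>z/2+.001)&(w[...,2]<z+.01)
    n,l,s,cc=cv2.connectedComponentsWithStats(m.astype(np.uint8))
    k=1+np.argmax(s[1:,4]); ys,xs=np.where(l==k); 
    (cu,cv_),r=cv2.minEnclosingCircle(np.stack([xs,ys],-1).astype(np.float32)); q=onz(c,cu+u-25,cv_+v-25,z)
    print("   depth blob",s[k],(round(cu+u-25,1),round(cv_+v-25,1)),"dia mm",round(2000*(r+.5)*np.nanmedian(c["range_z"][v-5:v+5,u-5:u+5])/c["fx"],1),q.round(3))
E
```

```text
(441, 246) [ 0.518 -0.28   0.008] 0.0081
   depth blob [ 12  11  29  28 529] (442.0, 246.0) dia mm 71.4 [ 0.518 -0.282  0.008]
(488, 226) [ 0.567 -0.394  0.008] 0.0081
   depth blob [ 14  13  25  24 396] (489.3, 225.8) dia mm 61.6 [ 0.567 -0.397  0.008]
(487, 290) [ 0.414 -0.382  0.008] 0.0082
   depth blob [ 14  13  24  24 340] (487.5, 289.6) dia mm 58.0 [ 0.415 -0.383  0.008]
(416, 301) [ 0.388 -0.216  0.008] 0.0026
   depth blob [19 19 14 13 98] (416.3, 301.2) dia mm 33.4 [ 0.388 -0.217  0.008]
(158, 295) [0.4   0.383 0.008] 0.0055
   depth blob [ 18  17  17  17 147] (159.1, 294.9) dia mm 40.2 [0.4   0.38  0.008]
(188, 231) [0.551 0.319 0.014] 0.0124
   depth blob [ 18  17  17  17 195] (189.1, 231.1) dia mm 42.7 [0.551 0.317 0.014]
(178, 345) [0.287 0.324 0.026] 0.0255
   depth blob [ 13  12  25  24 459] (177.7, 344.1) dia mm 58.4 [0.289 0.325 0.026]
(127, 239) [0.529 0.458 0.026] 0.0201
   depth blob [ 14  13  25  24 451] (128.0, 239.0) dia mm 61.3 [0.529 0.455 0.026]
(464, 347) [ 0.285 -0.316  0.026] 0.0214
   depth blob [ 13  13  27  25 510] (464.9, 346.8) dia mm 62.0 [ 0.286 -0.318  0.026]
```

View pics/c1.png

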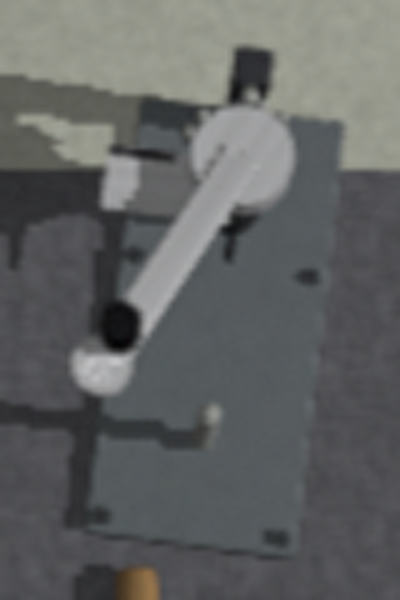

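Run:
```python
from h import *
c=load("pics/top0.npz"); P=cloud(c)
print("cam",c["c2w"][:3,3])
f=lambda x,y,z: onz(c,300+x/5-.4,160+y/5-.4,z)
h=f(243,158,.1); t=f(212,408,.082); k=f(121,322,.134)
corn=[f(*p,.01) for p in [(143,98),(345,122),(83,532),(296,557)]]
print(h,t,k,[q.round(3) for q in corn])
d=h-t; print("hinge dist",np.linalg.norm(d[:2]),"yaw",np.degrees(np.arctan2(d[1],d[0])))
k2=k-h; print("knob r",np.linalg.norm(k2[:2]), np.degrees(np.arctan2(k2[1],k2[0])))
for a,b in [(0,1),(2,3),(0,2),(1,3)]:
    e=corn[a]-corn[b]; print(np.linalg.norm(e[:2]),np.degrees(np.arctan2(e[1],e[0])))
```

```text
cam [0.3196004  0.01297129 1.12045943]
[ 0.62438207 -0.05527113  0.1       ] [ 0.51476954 -0.04172618  0.082     ] [ 0.54193004 -0.00068515  0.134     ] [array([ 0.681, -0.013,  0.01 ]), array([ 0.67 , -0.111,  0.01 ]), array([0.469, 0.015, 0.01 ]), array([ 0.458, -0.084,  0.01 ])]
hinge dist 0.1104462413475211 yaw -7.044400693094724
knob r 0.09888359656097355 146.49411680499222
0.09857880271031026 83.10974768940827
0.10035184534039258 83.45822235776518
0.21430699285532848 -7.600751496875771
0.2136820144389433 -7.1278936114174725
```

View pics/wrist0.png

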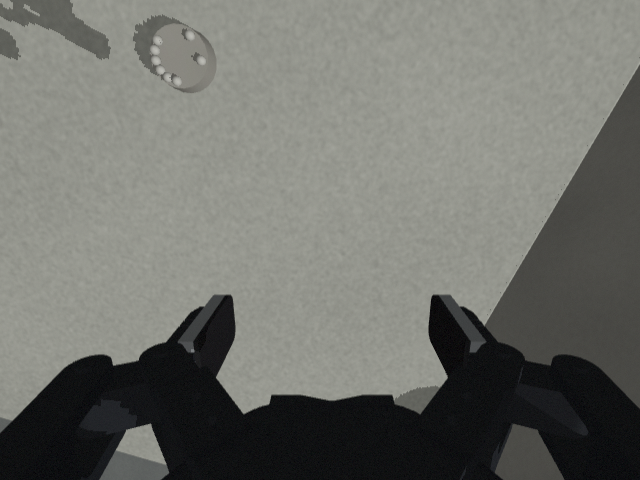

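```bash
python3 -m jog '{"turn":[[0,0,-0.4],[0,0,-0.4],[0,0,-0.4],[0,0,-0.4],[0,0,-0.4],[0,0,-0.4],[0,0,-0.4],[0,0,-0.4],[0,0,-0.4],[0,0,-0.4]],"delta_pos":[[0.5,0.75,0],[0.5,0.75,0],[0.5,0.75,0],[0.5,0.75,0],[0.5,0.75,0],[0.5,0.75,0],[0.5,0.75,0],[0.5,0.75,0],[0.5,0.75,0],[0.5,0.75,0]],"hand":[1,1,1,1,1,1,1,1,1,1]}' 40
python3 - <<'E'
from h import *
c=shot("wrist","w1"); np.savez("pics/w1.npz",**c)
E
```

```text
time: 1.15
ee_pos: [0.4525, -0.1348, 0.2312]
tcp_rot: [180.0, -0.0, -10.6]
wrist_force: [1.0, -0.6, 0.4]
opening: 0.0853
```

View pics/w1.png

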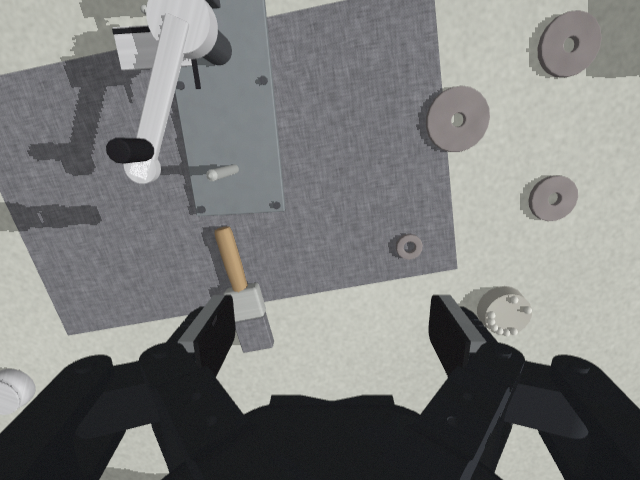

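```bash
cat >> h.py <<'E'
def wheel(c,u,v,z=.008,win=45,P=None):
    """outer circle: depth blob around (u,v), boundary cast on plane z, world circle fit"""
    P=cloud(c) if P is None else P
    u0,v0=max(0,u-win),max(0,v-win)
    w=P[v0:v+win,u0:u+win,2]; m=((w>z-.003)&(w<z+.004)).astype(np.uint8)
    n,l,s,cc=cv2.connectedComponentsWithStats(m); k=1+np.argmax(s[1:,4])
    cs,_=cv2.findContours((l==k).astype(np.uint8),cv2.RETR_EXTERNAL,cv2.CHAIN_APPROX_NONE)
    q=max(cs,key=len)[:,0,:]
    W=np.array([onz(c,a+u0,b+v0,z)[:2] for a,b in q])
    A=np.c_[2*W,np.ones(len(W))]; sol=np.linalg.lstsq(A,(W**2).sum(1),rcond=None)[0]
    r=np.sqrt(sol[2]+sol[0]**2+sol[1]**2); return sol[:2],2*r,s[k,4],np.std(np.linalg.norm(W-sol[:2],axis=1))
E
python3 - <<'E'
from h import *
c={k:v for k,v in np.load("pics/w1.npz").items()}
for p in [(458,119),(570,44),(554,198),(410,247)]: print(p,wheel(c,*p))
P=cloud(c); print("plate z",np.nanmedian(P[100:120,240:250,2]),"bench",np.nanmedian(P[330:350,360:400,2]))
print("tip",onz(c,212,177,.082),"foot",onz(c,237,169,.01))
print("hub",[onz(c,u,v,.1).round(4) for u,v in [(184,22)]],"knob top",onz(c,115,150,.134),"knob base",onz(c,147,151,.1))
crop(c,60,300,0,220,3,"c2")
E
```

```text
(458, 119) (array([ 0.51991186, -0.28098939]), np.float64(0.0648103404864298), np.int32(3158), np.float64(0.00036540435240390586))
(570, 44) (array([ 0.56958006, -0.39501199]), np.float64(0.058622577930495245), np.int32(3069), np.float64(0.0005080509445456753))
(554, 198) (array([ 0.41698402, -0.37969203]), np.float64(0.05147784833862494), np.int32(1620), np.float64(0.0004824917209879663))
(410, 247) (array([ 0.39067196, -0.21438707]), np.float64(0.02995803070917554), np.int32(433), np.float64(0.00039425527503969375))
plate z 0.011283563860840812 bench 0.0010979703037381772
tip [ 0.51242076 -0.03916295  0.082     ] foot [ 0.51308812 -0.04158472  0.01      ]
hub [array([ 0.6241, -0.0576,  0.1   ])] knob top [0.54501372 0.00338595 0.134     ] knob base [ 5.42633636e-01 -3.36209362e-04  1.00000000e-01]
```

View pics/c2.png

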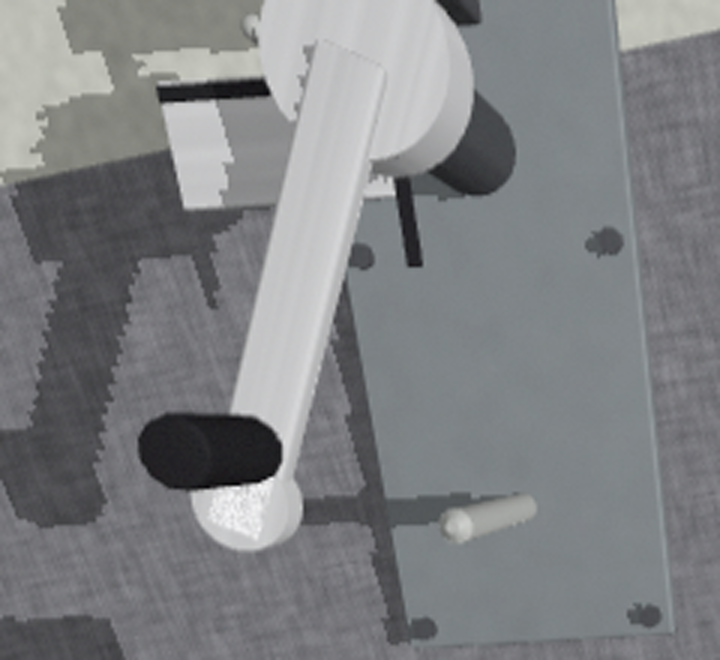

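```bash
python3 -m jog '{"turn":[[0,0,-0.48],[0,0,-0.48],[0,0,-0.48],[0,0,-0.48],[0,0,-0.48],[0,0,-0.48],[0,0,0],[0,0,0],[0,0,0],[0,0,0]],"delta_pos":[[0.3,0.45,0],[0.3,0.45,0],[0.3,0.45,0],[0.3,0.45,0],[0.3,0.45,0],[0.3,0.45,0],[0,0,-0.5],[0,0,-0.5],[0,0,-0.3],[0,0,0]],"hand":[0,0,0,0,0,0,0,0,0,0]}' 40
python3 - <<'E'
from h import *
c=shot("wrist","w2"); np.savez("pics/w2.npz",**c)
print(onz(c,330,300,.134))
E
```

```text
time: 2.2
ee_pos: [0.4915, -0.1517, 0.1643]
tcp_rot: [-173.2, 0.3, -20.9]
wrist_force: [-0.1, 1.0, -0.3]
opening: 0.0429
[ 0.47690921 -0.14083446  0.134     ]
```

View pics/w2.png

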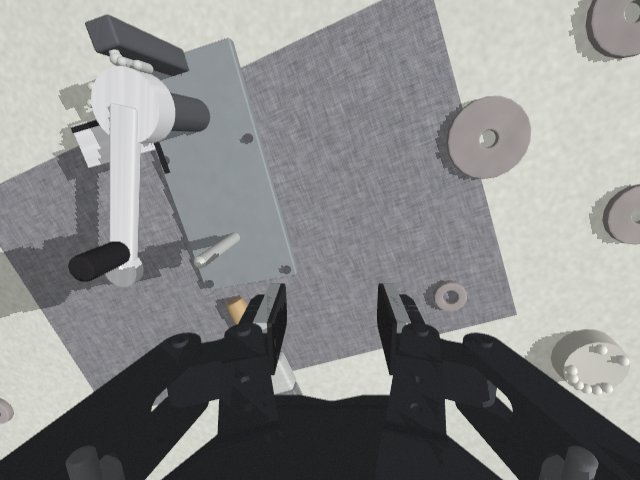

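```bash
python3 -c "
from h import *
o=bot.get_obs(); print({k:np.round(v,2) for k,v in o.items()})"
```

```text
{'time': np.float64(2.25), 'q': array([-20.9 ,  -0.59,  -3.13,  87.7 ,   6.8 , 179.95]), 'qd': array([ 0.51, -0.75,  2.36,  0.82, -0.11,  0.  ]), 'joint_efforts': array([-4.000e-02, -4.483e+01,  4.497e+01, -3.000e-01,  3.700e-01,
        0.000e+00]), 'ee_pos': array([ 0.49, -0.15,  0.17]), 'tcp_rot': array([-173.2 ,    0.23,  -20.85]), 'wrist_force': array([-0.77, -0.5 ,  0.58]), 'torque': array([-0.09,  0.03, -0.03]), 'opening': np.float64(0.04)}
```

```bash
python3 -m jog '{"turn":[[-0.4,0.15,0],[-0.39,0.15,0],[0,0,1],[0,0,1],[0,0,1],[0,0,1],[0,0,1],[0,0,1],[0,0,1],[0,0,1]],"delta_pos":[[0,0,0.2],[0,0,0],[0.1,0.3,0],[0.1,0.3,0],[0.1,0.3,0],[0.1,0.3,0],[0.1,0.3,0],[0.1,0.3,0],[0.1,0.3,0],[0.1,0.3,0]],"hand":[0,0,0,0,0,0,0,0,0,0]}' 40
python3 -c "
from h import *
o=bot.get_obs(); print(np.round(o['q'],1))"
```

```text
time: 3.25
ee_pos: [0.5275, -0.0471, 0.1781]
tcp_rot: [-179.3, 0.1, 44.9]
wrist_force: [0.1, -1.2, 0.3]
opening: 0.0427
[ -5.3   2.    1.   89.6   0.4 129.8]
```

```bash
python3 -m jog '{"turn":[[0,0,1],[0,0,1],[0,0,1],[0,0,1],[0,0,1],[0,0,1],[0,0,1],[0,0,1],[0,0,1],[0,0,1]],"delta_pos":[[0.1,0.3,0],[0.1,0.3,0],[0,0.2,0],[0,0,0],[0,0,0],[0,0,0],[0,0,0],[0,0,0],[0,0,0],[0,0,0]],"hand":[0,0,0,0,0,0,0,0,0,0]}' 40
python3 - <<'E'
from h import *
c=shot("wrist","w3"); np.savez("pics/w3.npz",**c); o=bot.get_obs(); print(np.round(o['q'],1),o['ee_pos'],o['tcp_rot'])
E
```

```text
time: 4.25
ee_pos: [0.5374, -0.0077, 0.178]
tcp_rot: [-179.4, 0.2, 124.9]
wrist_force: [-0.2, -0.6, -1.1]
opening: 0.0429
[-0.5  2.9  1.9 89.5 -0.6 54.1] [ 0.53734684 -0.00766847  0.17798631] [-179.35422245    0.2328386   125.42678854]
```

View pics/w3.png

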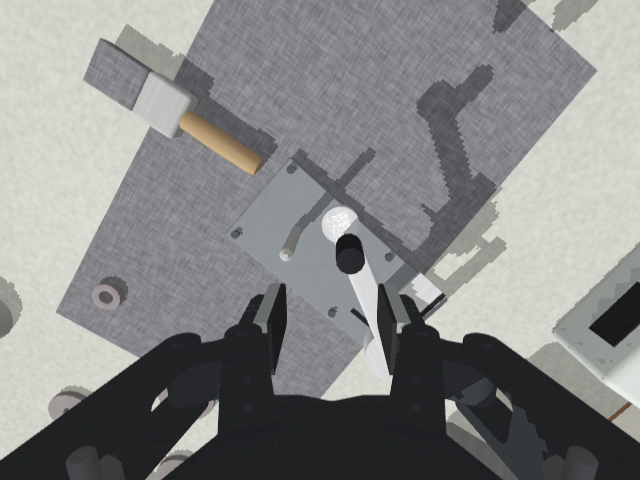

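Run:
```python
from h import *
c={k:v for k,v in np.load("pics/w3.npz").items()}
print(onz(c,350,261,.134),onz(c,348,244,.1),"tip",onz(c,286,256,.082),"foot",onz(c,295,230,.01),"wh38?")
```

```text
[0.54416559 0.00087515 0.134     ] [0.5442363  0.00086321 0.1       ] tip [ 0.51477398 -0.03869619  0.082     ] foot [ 0.51297731 -0.03859405  0.01      ] wh38?
```

```bash
python3 -m jog '{"turn":[[0,0,0.9],[0,0,0.9],[0,0,0.8],[0,0,0],[0,0,0],[0,0,0],[0,0,0],[0,0,0],[0,0,0],[0,0,0]],"delta_pos":[[0.06,0.08,0],[0.06,0.08,0],[0,0,-0.3],[0,0,-0.3],[0,0,-0.3],[0,0,-0.3],[0,0,-0.12],[0,0,0],[0,0,0],[0,0,0]],"hand":[0,0,0,0,0,0,0,-1,-1,-1]}' 40
```

```text
time: 5.3
ee_pos: [0.5429, 0.0007, 0.1108]
tcp_rot: [-179.3, 0.2, 145.4]
wrist_force: [-1.1, 0.4, -3.3]
opening: 0.0166
```

Run:
```python
import numpy as np
a=np.radians(147.3-7.6*np.arange(9)); p=.1*np.c_[np.cos(a),np.sin(a)]
print((np.diff(p,axis=0)/.05).round(3), np.degrees(a[-1]))
```

```text
[[0.158 0.213]
 [0.184 0.19 ]
 [0.208 0.164]
 [0.228 0.135]
 [0.244 0.104]
 [0.255 0.071]
 [0.263 0.036]
 [0.265 0.001]] 86.50000000000001
```

```bash
python3 -m jog '{"turn":[[0,0,-0.95],[0,0,-0.95],[0,0,-0.95],[0,0,-0.95],[0,0,-0.95],[0,0,-0.95],[0,0,-0.95],[0,0,-0.95],[0,0,0],[0,0,0]],"delta_pos":[[0.16,0.21,0],[0.18,0.19,0],[0.21,0.16,0],[0.23,0.14,0],[0.24,0.10,0],[0.26,0.07,0],[0.26,0.04,0],[0.26,0,0],[0.02,0,0],[0,0,0]],"hand":[-1,-1,-1,-1,-1,-1,-1,-1,-1,-1]}' 40
```

```text
time: 6.3
ee_pos: [0.6345, 0.0475, 0.1108]
tcp_rot: [-179.3, 0.1, 84.7]
wrist_force: [0.5, 6.4, -1.5]
opening: 0.0163
```

```bash
python3 -m jog '{"turn":[[0,0,0],[0,0,0],[0,0,0],[0,0,0],[0,0,0],[0,0,0],[0,0,0],[0,0,0],[0,0,0],[0,0,0]],"delta_pos":[[0,0,0],[0,0,0],[0,0,0.6],[0,0,0.8],[0,0,0.8],[-0.2,-0.7,0.2],[-0.3,-0.8,0],[-0.3,-0.8,0],[-0.3,-0.8,0],[-0.3,-0.8,0]],"hand":[0,0.3,0.3,0.3,0.3,0.3,0.3,1,1,1]}' 40
python3 - <<'E'
from h import *
c=shot("top","t2"); np.savez("pics/t2.npz",**c); crop(c,300,380,160,280,5,"c3")
c=shot("wrist","w4"); np.savez("pics/w4.npz",**c)
o=bot.get_obs(); print(o['q'].round(1),o['ee_pos'])
E
```

```text
time: 7.3
ee_pos: [0.563, -0.1505, 0.2311]
tcp_rot: [-179.3, 0.2, 84.7]
wrist_force: [0.9, -0.1, 0.3]
opening: 0.0852
[-15.   10.2  15.9  96.3  -0.4  80.6] [ 0.56215144 -0.15307389  0.2313106 ]
```

View pics/t2.png

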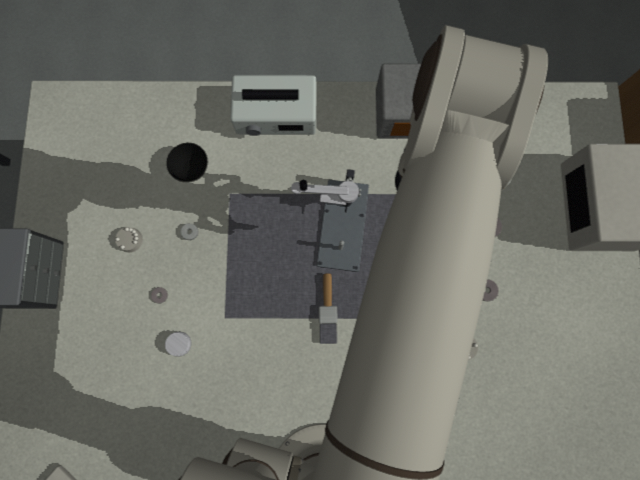

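View pics/w4.png

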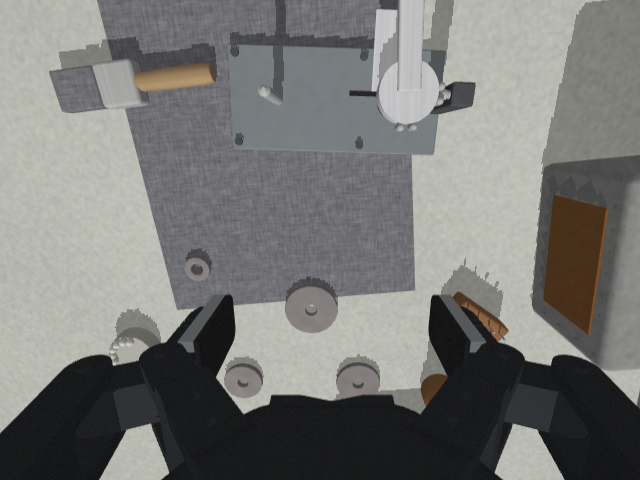

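Run:
```python
from h import *
c={k:v for k,v in np.load("pics/w4.npz").items()}
print(wheel(c,311,310),wheel(c,197,269,win=30),wheel(c,243,380,win=30),wheel(c,358,380,win=32)); print(onz(c,311,310,.008),"tip",onz(c,264,93,.082),"foot",onz(c,278,101,.01))
for n,pts in (("t2",[(188,231,.014),(158,295,.008)]),):
    c=load("pics/t2.npz")
    for u,v,z in pts: print(wheel(c,u,v,z,win=20))
```

```text
(array([ 0.51981472, -0.28042409]), np.float64(0.06498898637600968), np.int32(1923), np.float64(0.000448643528790239)) (array([ 0.39050066, -0.2137402 ]), np.float64(0.030354217833779784), np.int32(418), np.float64(0.0005383641589181572)) (array([ 0.41697048, -0.37911843]), np.float64(0.051669538262878636), np.int32(969), np.float64(0.0006296475002728555)) (array([ 0.56940931, -0.39191771]), np.float64(0.055599910578942376), np.int32(1146), np.float64(0.0021648643699143065))
[ 0.51987831 -0.28200935  0.008     ] tip [ 0.51434349 -0.04122353  0.082     ] foot [ 0.51395147 -0.04000758  0.01      ]
(array([0.5507274 , 0.31706946]), np.float64(0.03568452274131863), np.int32(152), np.float64(0.0018213370119380616))
(array([0.39997015, 0.37999571]), np.float64(0.03445118016572181), np.int32(149), np.float64(0.0012133261533060974))
```

```bash
python3 -m jog '{"turn":[[0,0,0],[0,0,0],[0,0,0],[0,0,0],[0,0,0],[0,0,0],[0,0,0],[0,0,0],[0,0,0],[0,0,0]],"delta_pos":[[-0.2,-0.63,0],[-0.2,-0.63,0],[-0.2,-0.63,0],[-0.2,-0.63,-0.2],[0,0,-0.8],[0,0,-0.8],[0,0,-0.8],[0,0,-0.8],[0,0,-0.4],[0,0,0]],"hand":[0.8,0.8,0.8,0.8,0.8,0.8,0.8,0.8,0.8,0.8]}' 50
python3 - <<'E'
from h import *
c=shot("wrist","w5"); np.savez("pics/w5.npz",**c)
o=bot.get_obs(); print(o['q'].round(1),o['ee_pos'],o['tcp_rot'])
E
```

```text
time: 8.4
ee_pos: [0.5222, -0.2737, 0.0373]
tcp_rot: [-179.0, 0.1, 84.7]
wrist_force: [-0.2, -0.1, -0.7]
opening: 0.0768
[-27.4  11.9  -3.4  75.4  -0.5  67.9] [ 0.523317   -0.27429386  0.03980674] [-1.79146882e+02  1.53253812e-01  8.46800498e+01]
```

View pics/w5.png

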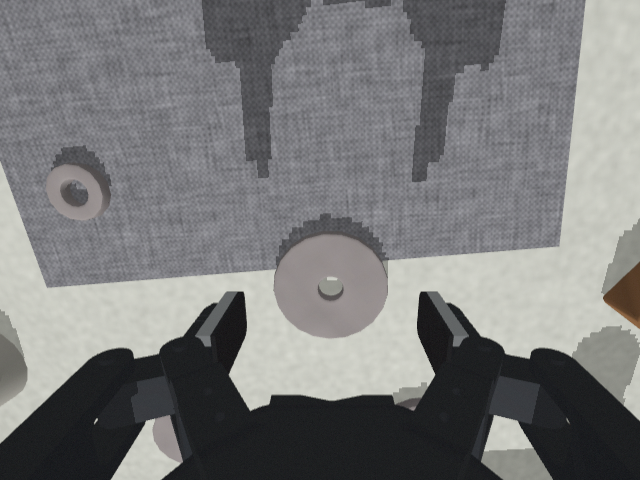

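```bash
python3 -m jog '{"turn":[[-0.01,-0.1,0],[0,0,0],[0,0,0],[0,0,0],[0,0,0],[0,0,0],[0,0,0],[0,0,0],[0,0,0],[0,0,0]],"delta_pos":[[-0.06,-0.13,0],[0,0,-0.2],[0,0,-0.2],[0,0,-0.1],[0,0,-0.1],[0,0,0],[0,0,0],[0,0,0],[0,0,0],[0,0,0]],"hand":[0.8,0.8,0.8,0.8,0.8,0.8,0.8,0.8,0.8,0.8]}' 50
python3 - <<'E'
from h import *
c=shot("wrist","w6"); np.savez("pics/w6.npz",**c)
o=bot.get_obs(); print(o['ee_pos'],o['tcp_rot'],o['wrist_force'])
E
```

```text
time: 9.45
ee_pos: [0.5209, -0.2814, 0.0107]
tcp_rot: [179.9, 0.2, 84.7]
wrist_force: [-0.1, -0.1, 0.5]
opening: 0.077
[ 0.52088183 -0.28139423  0.01061239] [179.93019886   0.20474267  84.66640378] [ 0.06687081  0.1643318  -0.54760641]
```

View pics/w6.png

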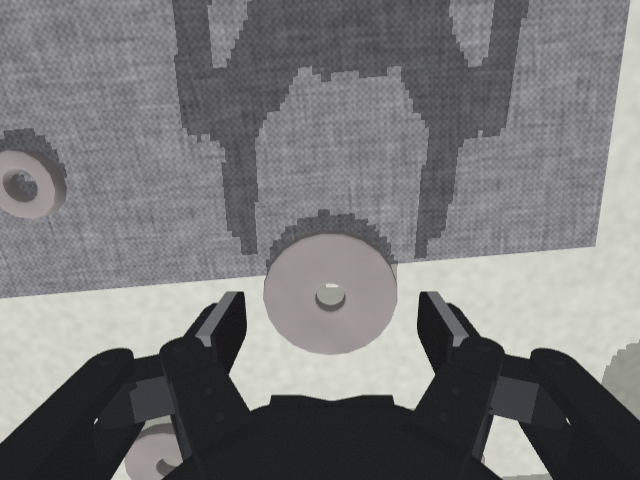

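Run:
```python
from h import *
c={k:v for k,v in np.load("pics/w6.npz").items()}
P=cloud(c)
for u,v in [(234,296),(230,300),(238,298),(432,296),(426,298),(240,320),(330,250)]: print((u,v),P[v,u].round(4))
print(wheel(c,330,290,win=80))
```

```text
(234, 296) [ 0.4816 -0.2659  0.0311]
(230, 300) [ 0.4805 -0.2665  0.0333]
(238, 298) [ 0.483 -0.267  0.031]
(432, 296) [ 0.5627 -0.2741  0.03  ]
(426, 298) [ 0.5596 -0.2736  0.0323]
(240, 320) [ 0.4819 -0.2774  0.0306]
(330, 250) [ 0.5219 -0.257   0.0098]
(array([ 0.51957978, -0.28097966]), np.float64(0.06534221430624979), np.int32(12528), np.float64(0.0003254199931167296))
```

```bash
python3 -m jog '{"turn":[[0,0,0],[0,0,0],[0,0,0],[0,0,0],[0,0,0],[0,0,0],[0,0,0],[0,0,0],[0,0,0],[0,0,0]],"delta_pos":[[-0.02,0,-0.1],[0,0,-0.1],[0,0,0],[0,0,0],[0,0,0],[0,0,0],[0,0,0],[0,0,0],[0,0,0],[0,0,0]],"hand":[0.8,0.8,0.7,0.7,0.7,0.7,0.7,0.7,0.7,0.7]}' 50
python3 - <<'E'
from h import *
c=shot("wrist","w7"); np.savez("pics/w7.npz",**c)
o=bot.get_obs(); print(o['ee_pos'],o['tcp_rot'],o['wrist_force'])
P=cloud(c)
for u,v in [(234,296),(230,300),(238,298),(432,296),(426,298),(240,320),(330,250),(240,295),(426,292)]: print((u,v),P[v,u].round(4))
E
```

```text
time: 10.5
ee_pos: [0.5198, -0.2813, 0.0005]
tcp_rot: [179.9, 0.2, 84.7]
wrist_force: [-0.6, 0.5, -0.1]
opening: 0.0724
[ 5.19784544e-01 -2.81335978e-01  4.28833766e-04] [179.9448201    0.19456227  84.66766201] [ 0.21830072 -0.42191854 -0.17413559]
(234, 296) [ 0.4803 -0.2661  0.0203]
(230, 300) [ 0.4799 -0.2658  0.0244]
(238, 298) [ 0.4824 -0.2663  0.0222]
(432, 296) [ 0.5615 -0.2738  0.0205]
(426, 298) [ 0.5586 -0.2736  0.0221]
(240, 320) [ 0.4834 -0.2734  0.0274]
(330, 250) [ 0.5212 -0.2534  0.0102]
(240, 295) [ 0.4828 -0.266   0.0202]
(426, 292) [ 0.5602 -0.274   0.0159]
```

View pics/w7.png

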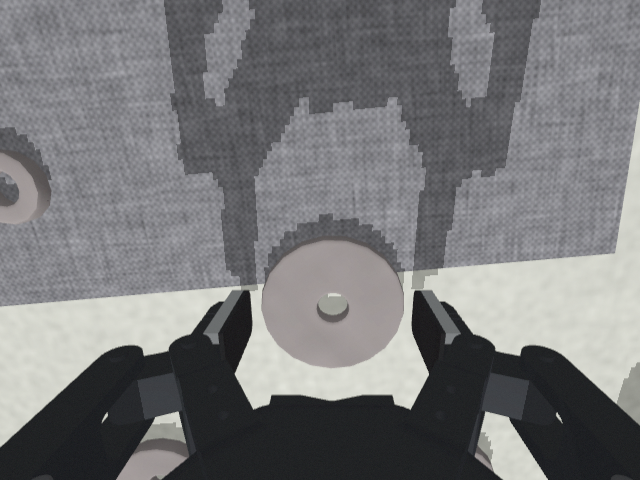

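```bash
python3 -m jog '{"turn":[[0,0,0],[0,0,0],[0,0,0],[0,0,0],[0,0,0],[0,0,0],[0,0,0],[0,0,0],[0,0,0],[0,0,0]],"delta_pos":[[0,0,-0.08],[0,0,-0.04],[0,0,-0.02],[0,0,0],[0,0,0],[0,0,0],[0,0,0],[0,0,0],[0,0,0],[0,0,0]],"hand":[0.7,0.7,0.7,0.7,0.7,0.65,0.65,0.65,0.65,0.65]}' 50
python3 - <<'E'
from h import *
c=shot("wrist","w8"); np.savez("pics/w8.npz",**c)
o=bot.get_obs(); print(o['ee_pos'],o['tcp_rot'],o['wrist_force'])
E
```

```text
time: 11.55
ee_pos: [0.5198, -0.2814, -0.0065]
tcp_rot: [179.9, 0.2, 84.7]
wrist_force: [0.9, 1.0, 0.3]
opening: 0.0705
[ 0.51981043 -0.28133908 -0.00654188] [179.94264105   0.1980541   84.67048029] [-0.06082309 -0.35186623  0.19739138]
```

View pics/w8.png

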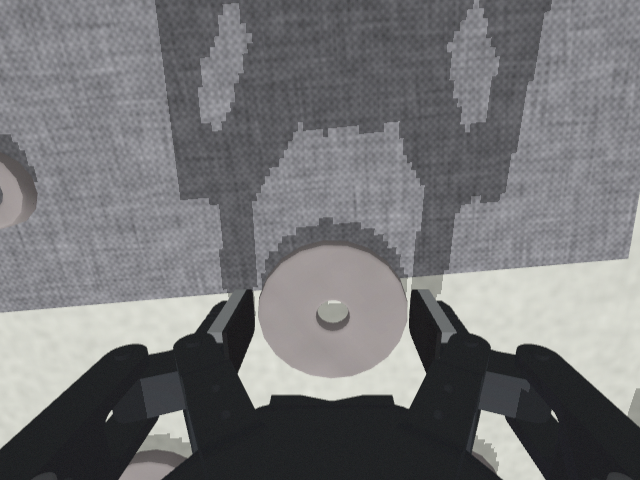

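```bash
python3 -m jog '{"turn":[[0,0,0],[0,0,0],[0,0,0],[0,0,0],[0,0,0],[0,0,0],[0,0,0],[0,0,0],[0,0,0],[0,0,0]],"delta_pos":[[0,0,0],[0,0,0],[0,0,0],[0,0,0],[0,0,0],[0,0,0],[0,0,0.4],[0,0,0.8],[0,0,0.8],[0,0,0.8]],"hand":[0.4,0.2,0,0,0,0,0,0,0,0]}' 60
python3 - <<'E'
from h import *
c=shot("wrist","w9"); np.savez("pics/w9.npz",**c)
o=bot.get_obs(); print(o['ee_pos'],o['tcp_rot'],o['wrist_force'])
E
```

```text
time: 12.6
ee_pos: [0.5194, -0.2811, 0.1347]
tcp_rot: [180.0, 0.2, 84.7]
wrist_force: [1.2, 0.1, 0.2]
opening: 0.0623
[ 0.52142631 -0.28219481  0.1422536 ] [179.50271167   0.38537861  84.67008466] [-0.67783425  0.19891348  5.96890135]
```

View pics/w9.png

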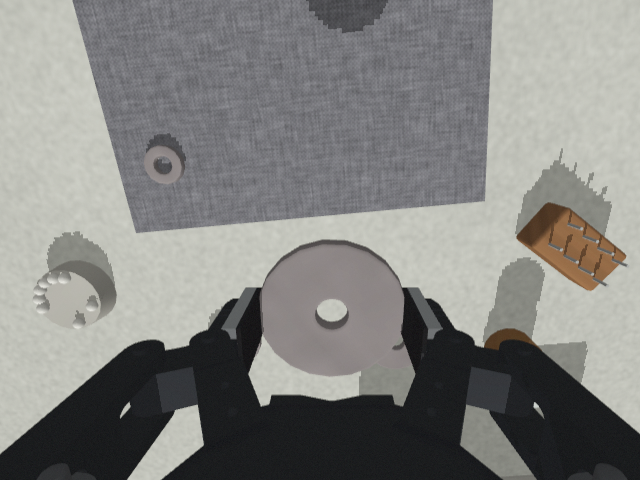

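```bash
cat >> h.py <<'E'
def inhand(c,o,zoff,th=.008):
    """held ring: fit circle of top face, return world offset ring centre - TCP"""
    z=o["ee_pos"][2]+zoff+th
    u,v=[int(round(t)) for t in proj(c,[*o["ee_pos"][:2],z])]
    r=wheel(c,u,v,z,win=100); return (r[0]-o["ee_pos"][:2]).round(4),r[1:],(u,v)
def bore(c,o,zoff,th=.008,box=40):
    """bore rim seen on top face: dark/other-depth blob inside ring"""
    z=o["ee_pos"][2]+zoff+th
    u,v=[int(round(t)) for t in proj(c,[*o["ee_pos"][:2],z])]
    d=c["range_z"][v-box:v+box,u-box:u+box]; ref=np.median(d[d>0]); 
    return u,v,ref
E
python3 - <<'E'
from h import *
c=shot("wrist","w10"); o=bot.get_obs(); print(o['ee_pos'],o['tcp_rot'],o["q"].round(1))
c=shot("wrist"); np.savez("pics/w10.npz",**c); o=bot.get_obs()
print(inhand(c,o,.0065), "bore",onz(c,332,313,o["ee_pos"][2]+.0145)-o["ee_pos"])
P=cloud(c); print([P[v,u].round(4) for u,v in [(300,280),(360,280),(300,340),(360,340)]])
E
```

```text
[ 0.52181141 -0.28241633  0.13961098] [179.49148045   0.39073775  84.66887412] [-28.3   9.4   4.8  84.8  -0.2  67. ]
(array([-0.0002, -0.0006]), (np.float64(0.06762199106783354), np.int32(12736), np.float64(0.0016957764118133312)), (331, 310)) bore [ 0.00017256 -0.00159076  0.0145    ]
[array([ 0.5094, -0.2646,  0.1548]), array([ 0.5346, -0.2674,  0.1539]), array([ 0.5059, -0.2936,  0.1545]), array([ 0.5326, -0.2963,  0.1545])]
```

```bash
python3 -m jog '{"turn":[[0,0,0],[0,0,0],[0,0,0],[0,0,0],[0,0,0],[0,0,0],[0,0,0],[0,0,0],[0,0,0],[0,0,0]],"delta_pos":[[-0.03,0.4,0],[-0.03,0.7,0],[-0.03,0.8,0],[-0.03,0.8,0],[-0.03,0.8,0],[0,0.8,0],[0,0.5,0],[0,0,0],[0,0,0],[0,0,0]],"hand":[0,0,0,0,0,0,0,0,0,0]}' 60
python3 - <<'E'
from h import *
c=shot("wrist","w11"); o=bot.get_obs(); print(o['ee_pos'],o['tcp_rot'],o["q"].round(1),o['opening']); np.savez("pics/w11.npz",**c)
print(inhand(c,o,.0065))
E
```

```text
time: 13.75
ee_pos: [0.5118, -0.0416, 0.1325]
tcp_rot: [-180.0, 0.2, 84.7]
wrist_force: [-0.5, 0.4, -1.1]
opening: 0.0622
[ 0.5119449  -0.04185983  0.13278163] [-179.99959552    0.20281793   84.623175  ] [-4.6 -0.8 -6.8 84.  -0.2 90.8] 0.06241560496373321
(array([-0.0006,  0.0015]), (np.float64(0.06628243839859115), np.int32(15384), np.float64(0.0016500740349514459)), (333, 315))
```

View pics/w11.png

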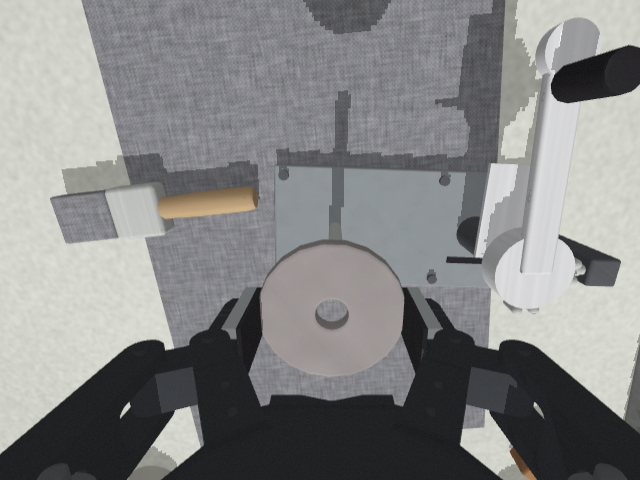

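```bash
python3 -m jog '{"turn":[[0,0,0],[0,0,0],[0,0,0],[0,0,0],[0,0,0],[0,0,0],[0,0,0],[0,0,0],[0,0,0],[0,0,0]],"delta_pos":[[0.04,0.04,0],[0,0,-0.4],[0,0,-0.4],[0,0,-0.2],[0,0,-0.1],[0,0,-0.06],[0,0,-0.06],[0,0,-0.04],[0,0,0],[0,0,0]],"hand":[0,0,0,0,0,0,0,0,0,0]}' 60
python3 - <<'E'
from h import *
o=bot.get_obs(); print(o['ee_pos'],o['tcp_rot'],o['opening'],o['wrist_force'])
c=shot("side"); crop(c,220,400,180,300,4,"c12"); np.savez("pics/s12.npz",**c)
c=shot("top"); crop(c,280,400,160,300,5,"c13")
E
```

```text
time: 14.8
ee_pos: [0.5145, -0.0393, 0.0708]
tcp_rot: [179.9, 0.2, 84.7]
wrist_force: [0.3, 0.5, -1.4]
opening: 0.0622
[ 0.51445303 -0.03934527  0.07075125] [179.91811006   0.19673838  84.6709394 ] 0.0621874576341678 [ 0.283332    0.50577215 -1.38292291]
```

View pics/c12.png

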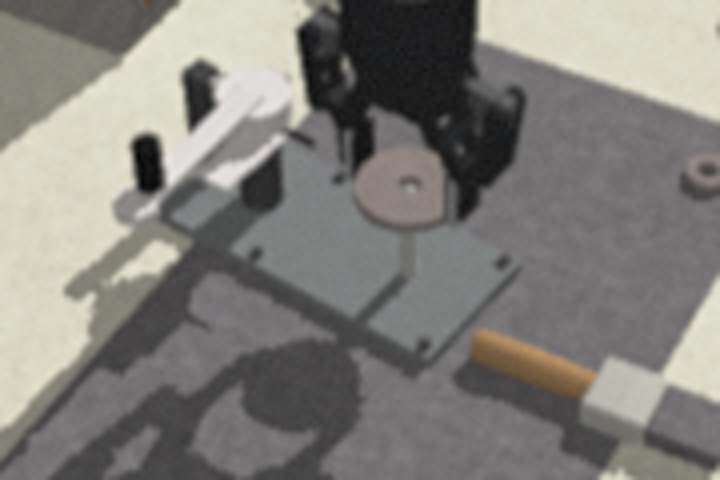

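```bash
python3 -m jog '{"turn":[[0,0,0],[0,0,0],[0,0,0],[0,0,0],[0,0,0],[0,0,0],[0,0,0],[0,0,0],[0,0,0],[0,0,0]],"delta_pos":[[0,0,-0.12],[0,0,-0.12],[0,0,-0.12],[0,0,-0.12],[0,0,0],[0,0,0],[0,0,0],[0,0,0],[0,0,0],[0,0,0]],"hand":[0,0,0,0,0,0,0,0,0,0]}' 60
python3 - <<'E'
from h import *
o=bot.get_obs(); print(o['ee_pos'],o['tcp_rot'],o['opening'],o['wrist_force'],o['torque'])
c=shot("side"); crop(c,220,400,180,300,4,"c14")
c=shot("wrist","w14")
E
```

```text
time: 15.9
ee_pos: [0.5144, -0.0393, 0.0466]
tcp_rot: [179.9, 0.2, 84.7]
wrist_force: [0.2, 0.0, 0.1]
opening: 0.0624
[ 0.51439103 -0.03933276  0.0465857 ] [179.92867001   0.19624142  84.6704822 ] 0.062448097069761184 [0.2340133  0.04601267 0.08767706] [ 0.03293262  0.0374045  -0.03720789]
```

View pics/c14.png

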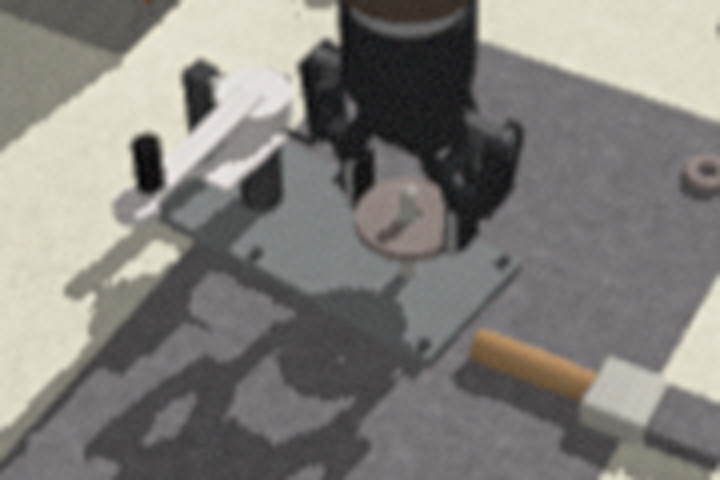

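View pics/w14.png

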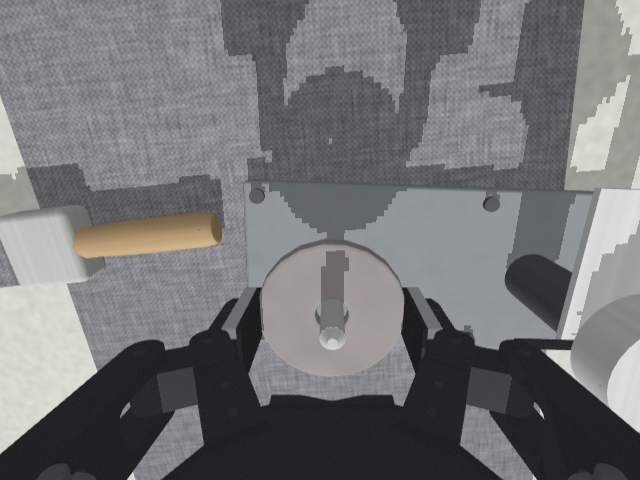

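```bash
python3 -m jog '{"turn":[[0,0,0],[0,0,0],[0,0,0],[0,0,0],[0,0,0],[0,0,0],[0,0,0],[0,0,0],[0,0,0],[0,0,0]],"delta_pos":[[0,0,-0.2],[0,0,-0.2],[0,0,-0.15],[0,0,-0.1],[0,0,0],[0,0,0],[0,0,0],[0,0,0],[0,0,0],[0,0,0]],"hand":[0,0,0,0,0,0,0,0.7,0.7,0.7]}' 60
python3 - <<'E'
from h import *
o=bot.get_obs(); print(o['ee_pos'],o['tcp_rot'],o['opening'],o['wrist_force'],o['torque'])
c=shot("wrist","w15")
E
```

```text
time: 17.0
ee_pos: [0.5144, -0.0394, 0.0142]
tcp_rot: [179.9, 0.2, 84.7]
wrist_force: [-0.0, -0.6, -0.3]
opening: 0.0724
[ 0.51444126 -0.03935764  0.01415798] [179.92225774   0.19662561  84.66978506] 0.0724493570272785 [-0.0168587  -0.57935044 -0.3400517 ] [-0.0374539  -0.01544874 -0.03593967]
```

View pics/w15.png

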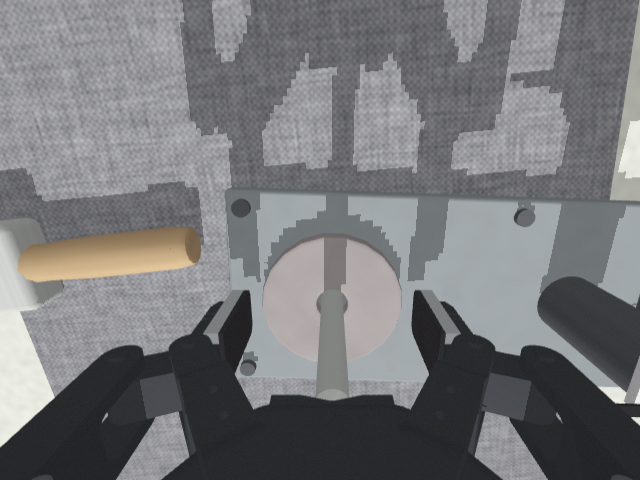

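```bash
python3 -m jog '{"turn":[[0,0,0],[0,0,0],[0,0,0],[0,0,0],[0,0,0],[0,0,0],[0,0,0],[0,0,0],[0,0,0],[0,0,0]],"delta_pos":[[0,0,0.8],[0,0,0.8],[0,0,0.8],[0.1,-0.5,0],[0.14,-0.9,0],[0.14,-0.9,0],[0.14,-0.9,0],[0.14,-0.9,0],[0.14,-0.9,0],[0.14,-0.9,0]],"hand":[0.75,0.75,0.75,0.75,0.75,0.75,0.75,0.75,0.75,0.75]}' 60
python3 - <<'E'
from h import *
c=shot("wrist","w16"); np.savez("pics/w16.npz",**c); o=bot.get_obs(); print(o['ee_pos'],o['tcp_rot'],o['q'].round(1))
c=load("pics/top0.npz"); print("jar",onz(c,500,178,.055))
c=shot("side"); crop(c,220,400,180,300,4,"c16")
E
```

```text
time: 18.05
ee_pos: [0.5613, -0.3362, 0.134]
tcp_rot: [179.9, 0.2, 84.7]
wrist_force: [1.4, 0.7, 1.5]
opening: 0.0748
[ 0.56127556 -0.34204564  0.13238973] [179.95319134   0.31498961  84.47418091] [-31.2  18.9  15.4  86.3  -0.3  64.3]
jar [ 0.67088077 -0.41208619  0.055     ]
```

View pics/w16.png

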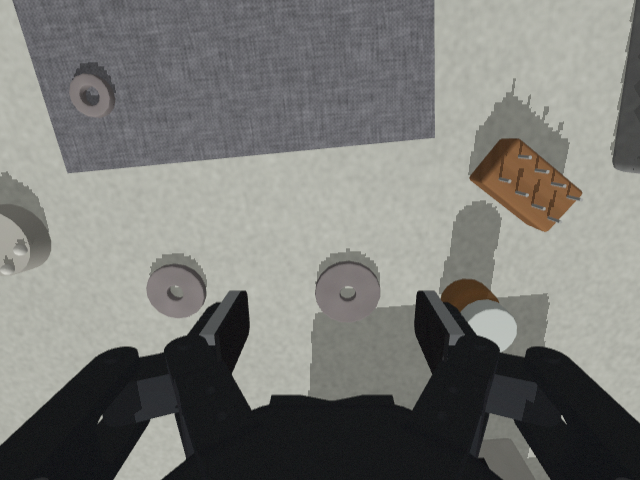

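View pics/c16.png

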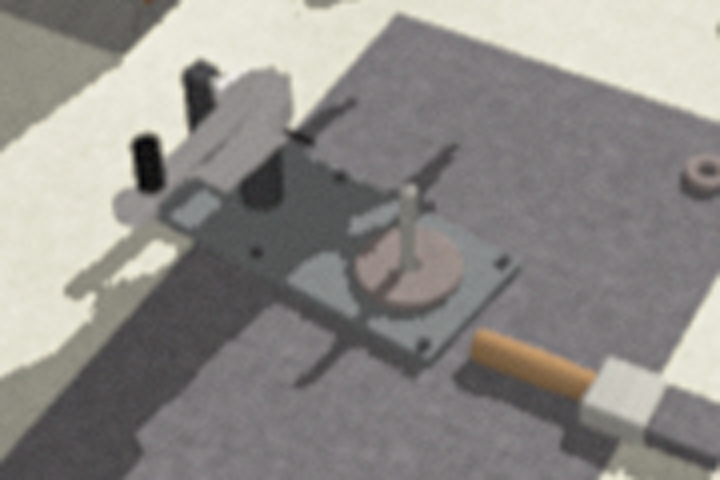

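Run:
```python
from h import *
c={k:v for k,v in np.load("pics/w16.npz").items()}
print(wheel(c,347,290),wheel(c,176,290))
o=bot.get_obs(); print(o['ee_pos'])
```

```text
(array([ 0.56954198, -0.39498082]), np.float64(0.058088256755318486), np.int32(2946), np.float64(0.0003693899920263033)) (array([ 0.41709565, -0.37976042]), np.float64(0.05165995573420613), np.int32(2325), np.float64(0.00045551291584515746))
[ 0.56096262 -0.33905521  0.13229843]
```

```bash
python3 -m jog '{"turn":[[0,0,0],[0,0,0],[0,0,0],[0,0,0],[0,0,0],[0,0,0],[0,0,0],[0,0,0],[0,0,0],[0,0,0]],"delta_pos":[[0.08,-0.5,0],[0.08,-0.5,0],[0,-0.12,-0.6],[0,0,-0.8],[0,0,-0.6],[0,0,-0.3],[0,0,0],[0,0,0],[0,0,0],[0,0,0]],"hand":[0.6,0.6,0.6,0.6,0.6,0.6,0.6,0.6,0.6,0.6]}' 60
python3 - <<'E'
from h import *
c=shot("wrist","w17"); np.savez("pics/w17.npz",**c); o=bot.get_obs(); print(o['ee_pos'],o['tcp_rot'])
print(wheel(c,332,295,win=70))
E
```

```text
time: 19.15
ee_pos: [0.5702, -0.3908, 0.021]
tcp_rot: [179.8, 0.3, 84.7]
wrist_force: [-0.1, -0.2, 0.5]
opening: 0.0683
[ 0.56998883 -0.3907432   0.02056362] [179.82870372   0.26105559  84.67339994]
(array([ 0.56952276, -0.39529001]), np.float64(0.05831782867577404), np.int32(8641), np.float64(0.00031908716971454576))
```

View pics/w17.png

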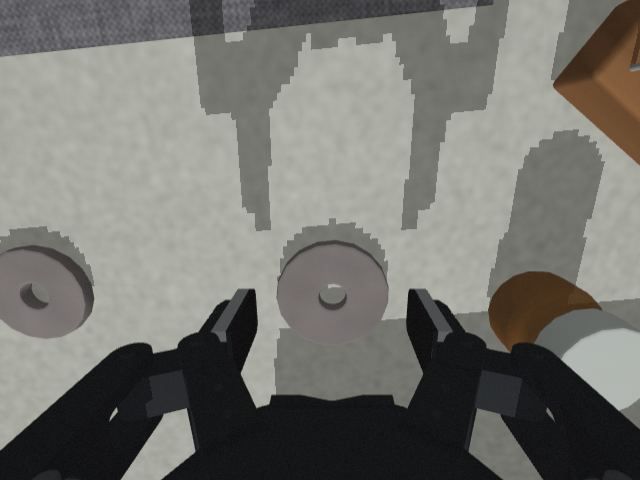

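```bash
python3 -m jog '{"turn":[[0,0,0],[0,0,0],[0,0,0],[0,0,0],[0,0,0],[0,0,0],[0,0,0],[0,0,0],[0,0,0],[0,0,0]],"delta_pos":[[-0.01,-0.09,-0.2],[0,0,-0.2],[0,0,-0.1],[0,0,-0.02],[0,0,0],[0,0,0],[0,0,0],[0,0,0],[0,0,0],[0,0,0]],"hand":[0.6,0.6,0.55,0.55,0.55,0.55,0,-0.2,-0.2,-0.2]}' 60
python3 - <<'E'
from h import *
o=bot.get_obs(); print(o['ee_pos'],o['tcp_rot'],o['opening'],o['wrist_force'])
E
```

```text
time: 20.2
ee_pos: [0.5693, -0.3957, -0.0042]
tcp_rot: [179.8, 0.3, 84.7]
wrist_force: [-4.7, 2.1, 21.2]
opening: 0.0567
[ 0.56934944 -0.39566512 -0.00417328] [179.80492976   0.32503111  84.65064684] 0.056697898849875465 [-4.69793648  2.05903009 21.18404976]
```

```bash
python3 -m jog '{"turn":[[0,0,0],[0,0,0],[0,0,0],[0,0,0],[0,0,0],[0,0,0],[0,0,0],[0,0,0],[0,0,0],[0,0,0]],"delta_pos":[[0,0,0.3],[0,0,0.8],[0,0,0.8],[0,0,0.8],[-0.06,0.4,0],[-0.12,0.8,0],[-0.12,0.8,0],[-0.12,0.8,0],[-0.12,0.8,0],[-0.12,0.8,0]],"hand":[-0.2,-0.2,-0.2,-0.2,-0.2,-0.2,-0.2,-0.2,-0.2,-0.2]}' 60
python3 - <<'E'
from h import *
c=shot("wrist","w18");np.savez("pics/w18.npz",**c); o=bot.get_obs(); print(o['ee_pos'],o['tcp_rot'],o['opening'],o['wrist_force'])
E
```

```text
time: 21.2
ee_pos: [0.5351, -0.1733, 0.1275]
tcp_rot: [180.0, 0.2, 84.7]
wrist_force: [1.3, 0.2, 0.6]
opening: 0.0566
[ 0.53433991 -0.16863003  0.12789205] [-1.79964198e+02  5.10789786e-02  8.47983816e+01] 0.05639109043157166 [4.45428443 2.98623028 0.59357756]
```

View pics/w18.png

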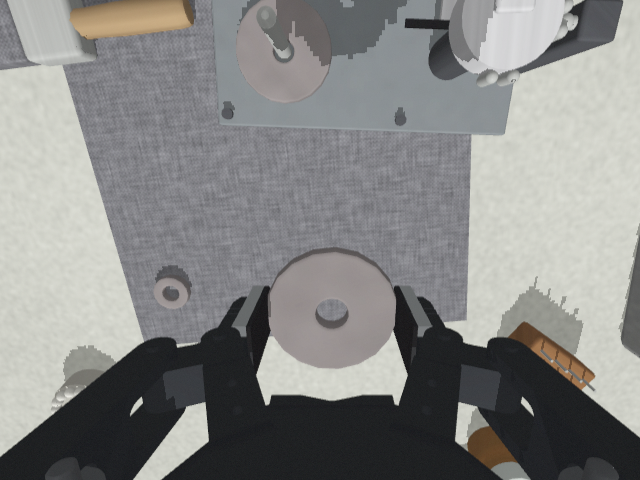

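```bash
python3 -m jog '{"turn":[[0,0,0],[0,0,0],[0,0,0],[0,0,0],[0,0,0],[0,0,0],[0,0,0],[0,0,0],[0,0,0],[0,0,0]],"delta_pos":[[-0.1,0.7,0],[-0.1,0.7,0],[-0.1,0.7,0],[-0.08,0.4,0],[0,0,0],[0,0,0],[0,0,0],[0,0,0],[0,0,0],[0,0,0]],"hand":[-0.2,-0.2,-0.2,-0.2,-0.2,-0.2,-0.2,-0.2,-0.2,-0.2]}' 60
python3 - <<'E'
from h import *
o=bot.get_obs(); print(o['ee_pos'],o['tcp_rot'],o['opening'],o['wrist_force'])
c=shot("wrist","w19");np.savez("pics/w19.npz",**c); o=bot.get_obs(); 
print(inhand(c,o,.0042))
E
```

```text
time: 22.25
ee_pos: [0.5168, -0.0503, 0.1278]
tcp_rot: [180.0, 0.2, 84.6]
wrist_force: [-0.2, 0.3, 0.2]
opening: 0.0563
[ 0.51679751 -0.05034467  0.12781139] [179.95768547   0.19684894  84.61993721] 0.05630054808007636 [-0.22732426  0.26434525  0.16141392]
(array([-0.0006,  0.0003]), (np.float64(0.06025183482741926), np.int32(12057), np.float64(0.0018591689985622438)), (333, 311))
```

```bash
python3 -m jog '{"turn":[[0,0,0],[0,0,0],[0,0,0],[0,0,0],[0,0,0],[0,0,0],[0,0,0],[0,0,0],[0,0,0],[0,0,0]],"delta_pos":[[-0.05,0.22,0],[0,0,0],[0,0,-0.4],[0,0,-0.4],[0,0,-0.2],[0,0,-0.1],[0,0,-0.1],[0,0,-0.2],[0,0,-0.2],[0,0,0]],"hand":[-0.2,-0.2,-0.2,-0.2,-0.2,-0.2,-0.2,-0.2,-0.2,-0.2]}' 60
python3 - <<'E'
from h import *
o=bot.get_obs(); print(o['ee_pos'],o['tcp_rot'],o['opening'],o['wrist_force'])
c=shot("wrist","w20")
E
```

```text
time: 23.3
ee_pos: [0.5135, -0.0388, 0.0464]
tcp_rot: [-179.9, 0.2, 84.7]
wrist_force: [-0.3, 0.5, -0.6]
opening: 0.0563
[ 0.51351618 -0.0387901   0.04638359] [-179.93822008    0.1983501    84.6684066 ] 0.05628420399965106 [-0.30386421  0.54692499 -0.58348172]
```

View pics/w20.png

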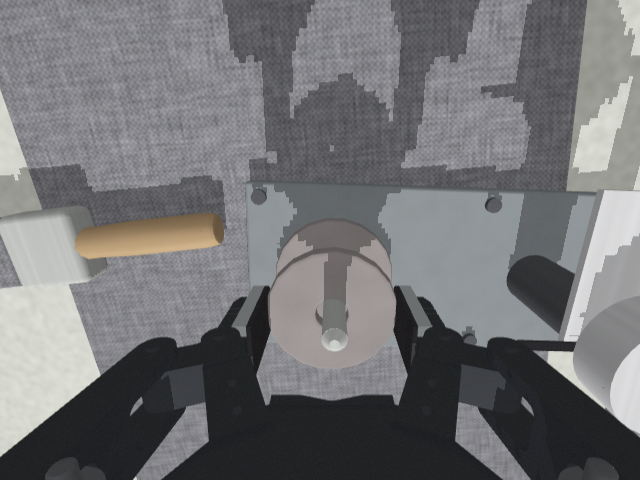

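```bash
python3 -m jog '{"turn":[[0,0,0],[0,0,0],[0,0,0],[0,0,0],[0,0,0],[0,0,0],[0,0,0],[0,0,0],[0,0,0],[0,0,0]],"delta_pos":[[0.01,0,-0.2],[0,0,-0.2],[0,0,-0.15],[0,0,-0.06],[0,0,0],[0,0,0],[0,0,0],[0,0,0],[0,0,0],[0,0,0]],"hand":[-0.2,-0.2,-0.2,-0.2,-0.2,-0.2,0.6,0.6,0.6,0.6]}' 60
python3 - <<'E'
from h import *
o=bot.get_obs(); print(o['ee_pos'],o['tcp_rot'],o['opening'],o['wrist_force'])
E
```

```text
time: 24.35
ee_pos: [0.5149, -0.0388, 0.0176]
tcp_rot: [179.9, 0.2, 84.7]
wrist_force: [-0.0, -0.7, -0.2]
opening: 0.0681
[ 0.51490083 -0.0388389   0.01760721] [179.9266789    0.19656796  84.66950225] 0.06810726770663315 [-0.03151269 -0.69190588 -0.16172256]
```

```bash
python3 -m jog '{"turn":[[0,0,0],[0,0,0],[0,0,0],[0,0,0],[0,0,0],[0,0,0],[0,0,0],[0,0,0],[0,0,0],[0,0,0]],"delta_pos":[[0,0,0.8],[0,0,0.8],[0,0,0.8],[-0.2,-0.5,0],[-0.26,-0.9,0],[-0.26,-0.9,0],[-0.26,-0.9,0],[-0.26,-0.9,0],[-0.26,-0.9,0],[-0.26,-0.9,0]],"hand":[0.5,0.5,0.5,0.5,0.5,0.5,0.5,0.5,0.5,0.5]}' 60
python3 - <<'E'
from h import *
c=shot("wrist","w21"); np.savez("pics/w21.npz",**c); o=bot.get_obs(); print(o['ee_pos'],o['tcp_rot'],o['q'].round(1))
c=shot("side"); crop(c,220,400,180,300,4,"c21")
E
```

```text
time: 25.35
ee_pos: [0.426, -0.3356, 0.1377]
tcp_rot: [179.9, 0.2, 84.7]
wrist_force: [0.3, -0.1, -0.2]
opening: 0.0644
[ 0.42413863 -0.3409211   0.13723095] [179.95023064   0.35527268  84.4735232 ] [-38.7   3.1  -2.3  84.4  -0.3  56.9]
```

View pics/w21.png

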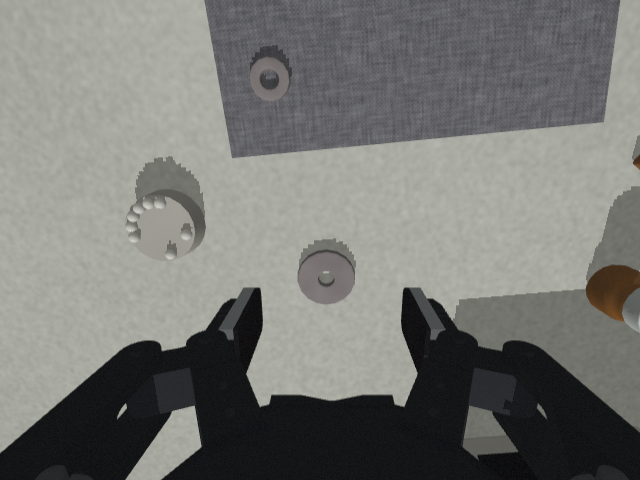

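View pics/c21.png

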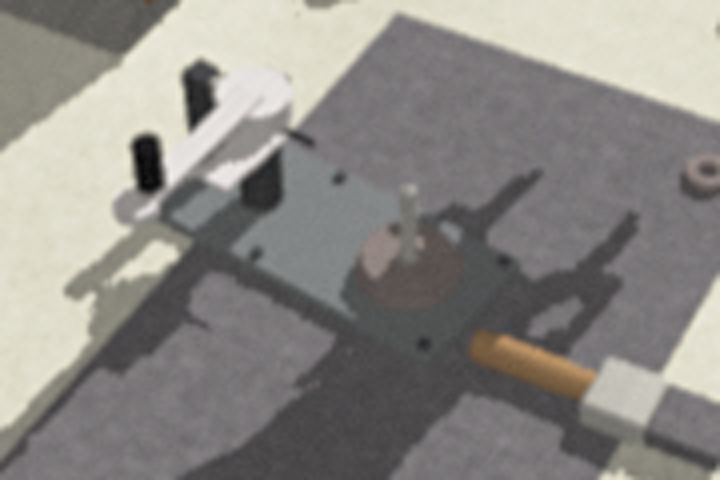

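Run:
```python
from h import *
o=bot.get_obs(); print(o['ee_pos'])
c=shot("wrist"); print(wheel(c,326,277,win=40)); o=bot.get_obs(); print(o['ee_pos'])
```

```text
[ 0.42500609 -0.33811371  0.13713173]
(array([ 0.41644891, -0.37979141]), np.float64(0.05098121069008657), np.int32(2303), np.float64(0.00034444993352814073))
[ 0.42566794 -0.33597954  0.13710375]
```

```bash
python3 -m jog '{"turn":[[0,0,0],[0,0,0],[0,0,0],[0,0,0],[0,0,0],[0,0,0],[0,0,0],[0,0,0],[0,0,0],[0,0,0]],"delta_pos":[[-0.09,-0.45,0],[-0.09,-0.44,0],[0,0,-0.6],[0,0,-0.8],[0,0,-0.6],[0,0,-0.4],[0,0,0],[0,0,0],[0,0,0],[0,0,0]],"hand":[0.5,0.45,0.45,0.45,0.45,0.45,0.45,0.45,0.45,0.45]}' 60
python3 - <<'E'
from h import *
c=shot("wrist","w22"); np.savez("pics/w22.npz",**c); o=bot.get_obs(); print(o['ee_pos'],o['tcp_rot'])
print(wheel(c,332,295,win=65))
E
```

```text
time: 26.5
ee_pos: [0.4186, -0.3787, 0.019]
tcp_rot: [179.8, 0.3, 84.7]
wrist_force: [-0.9, -0.6, 0.6]
opening: 0.062
[ 0.41847456 -0.37874413  0.01880025] [179.84808791   0.26789432  84.67979819]
(array([ 0.41636276, -0.38009026]), np.float64(0.05136642478209197), np.int32(6853), np.float64(0.0002875167202267603))
```

```bash
python3 -m jog '{"turn":[[0,0,0],[0,0,0],[0,0,0],[0,0,0],[0,0,0],[0,0,0],[0,0,0],[0,0,0],[0,0,0],[0,0,0]],"delta_pos":[[-0.04,-0.03,-0.2],[0,0,-0.14],[0,0,-0.06],[0,0,0],[0,0,0],[0,0,0],[0,0,0],[0,0,0],[0,0,0],[0,0,0]],"hand":[0.45,0.45,0.4,0.4,0.4,-0.2,-0.4,-0.4,-0.4,-0.4]}' 60
python3 - <<'E'
from h import *
o=bot.get_obs(); print(o['ee_pos'],o['tcp_rot'],o['opening'],o['wrist_force'])
E
```

```text
time: 27.55
ee_pos: [0.4161, -0.3801, -0.0015]
tcp_rot: [179.9, 0.2, 84.7]
wrist_force: [-1.5, 1.0, 5.2]
opening: 0.0484
[ 0.41608559 -0.38010134 -0.00152705] [179.89436645   0.23984189  84.66911703] 0.048379144791943676 [-1.53841052  1.02094178  5.17852321]
```

```bash
python3 -m jog '{"turn":[[0,0,0],[0,0,0],[0,0,0],[0,0,0],[0,0,0],[0,0,0],[0,0,0],[0,0,0],[0,0,0],[0,0,0]],"delta_pos":[[0,0,0.3],[0,0,0.8],[0,0,0.8],[0,0,0.8],[0.1,0.4,0],[0.22,0.8,0],[0.22,0.8,0],[0.22,0.8,0],[0.22,0.8,0],[0.22,0.8,0]],"hand":[-0.4,-0.4,-0.4,-0.4,-0.4,-0.4,-0.4,-0.4,-0.4,-0.4]}' 60
python3 - <<'E'
from h import *
c=shot("wrist","w23");np.savez("pics/w23.npz",**c); o=bot.get_obs(); print(o['ee_pos'],o['tcp_rot'],o['opening'],o['wrist_force'])
E
```

```text
time: 28.55
ee_pos: [0.4761, -0.1583, 0.1338]
tcp_rot: [179.9, 0.2, 84.7]
wrist_force: [0.8, -0.6, -0.5]
opening: 0.0486
[ 0.47724081 -0.15376725  0.13383309] [1.79846802e+02 7.85054780e-02 8.48170888e+01] 0.04854460990282949 [ 1.89638773  3.32334247 -0.73436555]
```

View pics/w23.png

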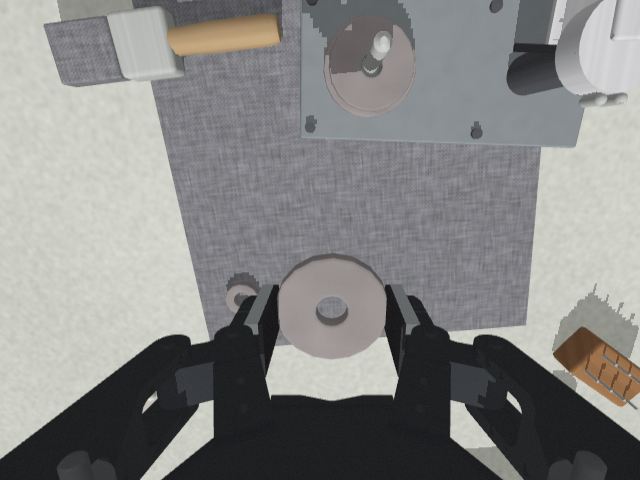

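```bash
python3 -m jog '{"turn":[[0,0,0],[0,0,0],[0,0,0],[0,0,0],[0,0,0],[0,0,0],[0,0,0],[0,0,0],[0,0,0],[0,0,0]],"delta_pos":[[0.22,0.7,0],[0.22,0.7,0],[0.22,0.7,0],[0.1,0.28,0],[0,0,0],[0,0,0],[0,0,0],[0,0,0],[0,0,0],[0,0,0]],"hand":[-0.4,-0.4,-0.4,-0.4,-0.4,-0.4,-0.4,-0.4,-0.4,-0.4]}' 60
python3 - <<'E'
from h import *
c=shot("wrist","w24");np.savez("pics/w24.npz",**c); o=bot.get_obs(); print(o['ee_pos'],o['tcp_rot'],o['opening'],o['wrist_force'])
print(inhand(c,o,.0015))
E
```

```text
time: 29.6
ee_pos: [0.5137, -0.0413, 0.1325]
tcp_rot: [179.9, 0.2, 84.6]
wrist_force: [0.5, 0.1, -0.5]
opening: 0.0487
[ 0.51371878 -0.04122083  0.13245134] [179.94289558   0.19741501  84.63262498] 0.04887520565310567 [-0.47438979 -0.04776217 -0.05012884]
(array([-0.0006,  0.0004]), (np.float64(0.05320825602995927), np.int32(8925), np.float64(0.0019105324799315098)), (333, 308))
```

```bash
python3 -m jog '{"turn":[[0,0,0],[0,0,0],[0,0,0],[0,0,0],[0,0,0],[0,0,0],[0,0,0],[0,0,0],[0,0,0],[0,0,0]],"delta_pos":[[0.015,0.04,0],[0,0,0],[0,0,-0.4],[0,0,-0.4],[0,0,-0.2],[0,0,-0.1],[0,0,-0.1],[0,0,-0.2],[0,0,-0.2],[0,0,0]],"hand":[-0.4,-0.4,-0.4,-0.4,-0.4,-0.4,-0.4,-0.4,-0.4,-0.4]}' 60
python3 - <<'E'
from h import *
o=bot.get_obs(); print(o['ee_pos'],o['tcp_rot'],o['opening'],o['wrist_force'])
c=shot("wrist","w25")
E
```

```text
time: 30.65
ee_pos: [0.5138, -0.0388, 0.0508]
tcp_rot: [-179.9, 0.2, 84.7]
wrist_force: [-0.8, -0.6, -0.1]
opening: 0.0488
[ 0.51376943 -0.03876688  0.05084922] [-179.93558906    0.19677853   84.67058802] 0.04877088801036688 [-0.79961862 -0.6495255  -0.08366972]
```

View pics/w25.png

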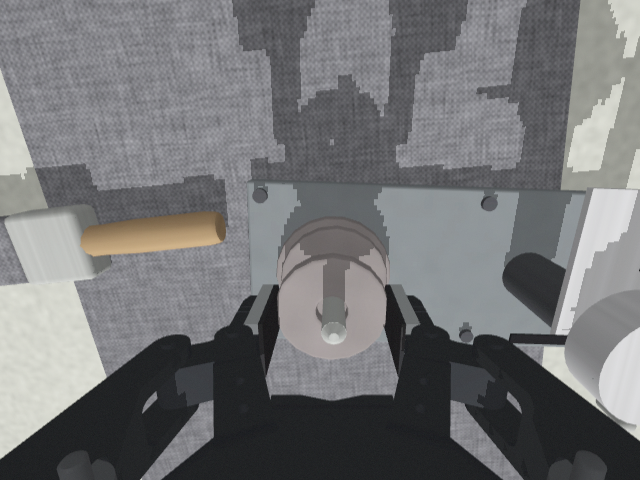

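```bash
python3 -m jog '{"turn":[[0,0,0],[0,0,0],[0,0,0],[0,0,0],[0,0,0],[0,0,0],[0,0,0],[0,0,0],[0,0,0],[0,0,0]],"delta_pos":[[0.01,0,-0.2],[0,0,-0.15],[0,0,-0.1],[0,0,0],[0,0,0],[0,0,0],[0,0,0],[0,0,0],[0,0,0],[0,0,0.4]],"hand":[-0.4,-0.4,-0.4,-0.4,-0.4,-0.4,0.5,0.5,0.5,0.5]}' 60
python3 - <<'E'
from h import *
o=bot.get_obs(); print(o['ee_pos'],o['tcp_rot'],o['opening'],o['wrist_force'])
E
```

```text
time: 31.7
ee_pos: [0.5135, -0.0387, 0.0479]
tcp_rot: [-179.8, 0.2, 84.7]
wrist_force: [0.3, -0.4, 0.2]
opening: 0.064
[ 0.51350745 -0.03870646  0.04787057] [-179.81882557    0.20102374   84.67117195] 0.06400128130863762 [ 0.29130781 -0.41806984  0.22531   ]
```

```bash
python3 -m jog '{"turn":[[0,0,0],[0,0,0],[0,0,0],[0,0,0],[0,0,0],[0,0,0],[0,0,0],[0,0,0],[0,0,0],[0,0,0]],"delta_pos":[[0,0,0.8],[0,0,0.8],[0,0.3,0.5],[-0.24,0.8,0],[-0.24,0.88,0],[-0.24,0.88,0],[-0.24,0.88,0],[-0.24,0.88,0],[-0.24,0.88,0],[-0.24,0.88,0]],"hand":[0.5,0.4,0.2,0.2,0.2,0.2,0.2,0.2,0.2,0.2]}' 60
python3 - <<'E'
from h import *
c=shot("wrist","w26"); np.savez("pics/w26.npz",**c); o=bot.get_obs(); print(o['ee_pos'],o['tcp_rot'],o['q'].round(1))
c=shot("side"); crop(c,220,400,180,300,4,"c26")
E
```

```text
time: 32.7
ee_pos: [0.4303, 0.2819, 0.1552]
tcp_rot: [179.9, 0.2, 84.7]
wrist_force: [0.8, -0.6, 0.2]
opening: 0.051
[0.4286865  0.28700684 0.15483023] [1.79973990e+02 4.26462636e-02 8.48580346e+01] [ 33.8  -0.6  -4.1  86.5  -0.  129. ]
```

View pics/w26.png

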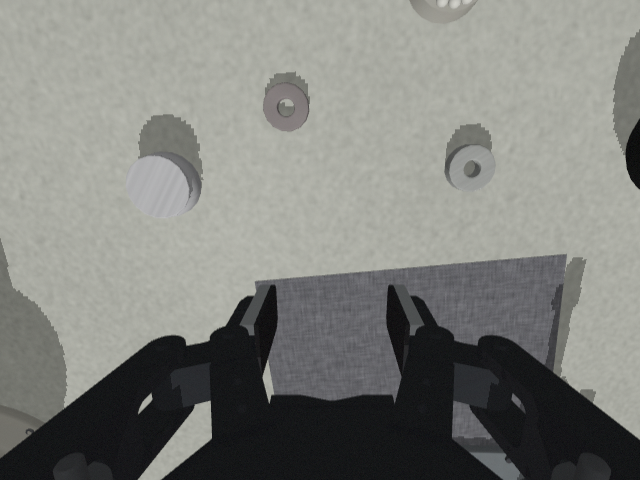

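View pics/c26.png

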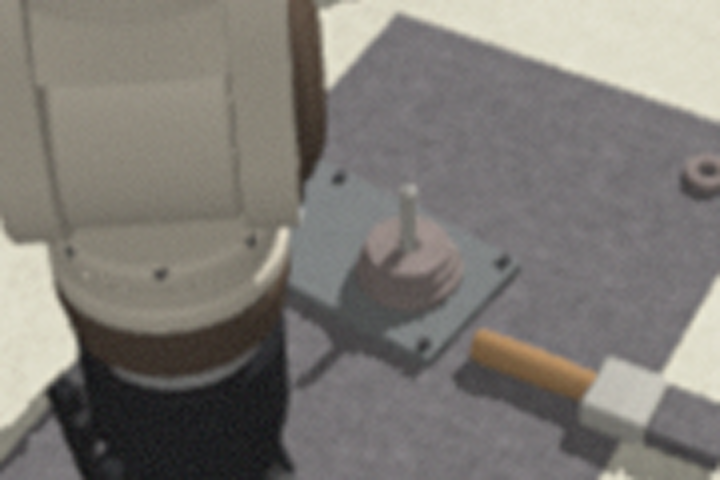

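Run:
```python
from h import *
o=bot.get_obs(); print(o['ee_pos'])
c={k:v for k,v in np.load("pics/w26.npz").items()}
c2=shot("wrist"); o=bot.get_obs(); print(o['ee_pos'])
for q in (c,c2): print(wheel(q,286,106,win=28),wheel(q,470,168,.014,win=35))
```

```text
[0.42945801 0.28430369 0.15474089]
[0.43007574 0.2823201  0.1547633 ]
(array([0.40181943, 0.38396416]), np.float64(0.03674047816004739), np.int32(1524), np.float64(0.0002468570815400263)) (array([0.55202774, 0.32101906]), np.float64(0.03928644356098042), np.int32(1603), np.float64(0.00033752369780694184))
(array([0.40176805, 0.38391982]), np.float64(0.03677225778555589), np.int32(1521), np.float64(0.00023626712901856834)) (array([0.55203705, 0.3210248 ]), np.float64(0.039149673421906075), np.int32(1581), np.float64(0.0003066578140206884))
```

```bash
python3 -m jog '{"turn":[[0,0,0],[0,0,0],[0,0,0],[0,0,0],[0,0,0],[0,0,0],[0,0,0],[0,0,0],[0,0,0],[0,0,0]],"delta_pos":[[-0.2,0.7,0],[-0.2,0.7,0],[-0.17,0.66,0],[0,0,-0.6],[0,0,-0.8],[0,0,-0.8],[0,0,-0.4],[0,0,0],[0,0,0],[0,0,0]],"hand":[0.2,0.2,0.2,0.2,0.2,0.2,0.2,0.2,0.2,0.2]}' 60
python3 - <<'E'
from h import *
c=shot("wrist","w27"); np.savez("pics/w27.npz",**c); o=bot.get_obs(); print(o['ee_pos'],o['tcp_rot'])
print(wheel(c,332,295,win=50))
E
```

```text
time: 33.85
ee_pos: [0.4037, 0.3835, 0.0269]
tcp_rot: [179.8, 0.1, 84.6]
wrist_force: [-0.6, -0.0, -0.5]
opening: 0.0513
[0.40361964 0.38367176 0.0269397 ] [1.79831990e+02 7.10463926e-02 8.46440716e+01]
(array([0.40157989, 0.38446549]), np.float64(0.037414458010952854), np.int32(3209), np.float64(0.00028740745146335704))
```

View pics/w27.png

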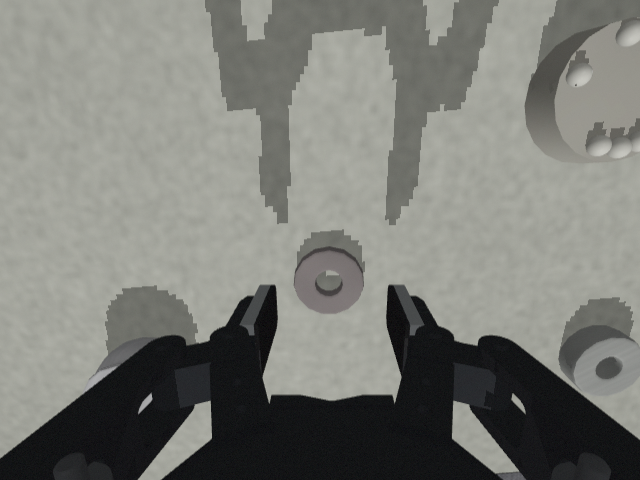

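```bash
python3 -m jog '{"turn":[[0,0,0],[0,0,0],[0,0,0],[0,0,0],[0,0,0],[0,0,0],[0,0,0],[0,0,0],[0,0,0],[0,0,0]],"delta_pos":[[-0.04,0.02,-0.2],[0,0,-0.15],[0,0,-0.12],[0,0,0],[0,0,0],[0,0,0],[0,0,0],[0,0,0],[0,0,0],[0,0,0]],"hand":[0.2,0.2,0.1,0.1,0.1,-0.3,-0.6,-0.6,-0.6,-0.6]}' 60
python3 - <<'E'
from h import *
o=bot.get_obs(); print(o['ee_pos'],o['tcp_rot'],o['opening'],o['wrist_force'])
E
```

```text
time: 34.9
ee_pos: [0.4008, 0.3845, 0.0022]
tcp_rot: [179.9, 0.1, 84.7]
wrist_force: [-1.0, -1.2, 6.2]
opening: 0.0337
[0.40084719 0.38445157 0.00220217] [1.79903352e+02 1.46170311e-01 8.46684679e+01] 0.03370293488784295 [-1.04526928 -1.19350352  6.2126706 ]
```

```bash
python3 -m jog '{"turn":[[0,0,0],[0,0,0],[0,0,0],[0,0,0],[0,0,0],[0,0,0],[0,0,0],[0,0,0],[0,0,0],[0,0,0]],"delta_pos":[[0,0,0.3],[0,0,0.8],[0,0,0.8],[0,0,0.8],[0.1,-0.4,0],[0.22,-0.82,0],[0.22,-0.82,0],[0.22,-0.82,0],[0.22,-0.82,0],[0.22,-0.82,0]],"hand":[-0.6,-0.6,-0.6,-0.6,-0.6,-0.6,-0.6,-0.6,-0.6,-0.6]}' 60
python3 - <<'E'
from h import *
c=shot("wrist","w28");np.savez("pics/w28.npz",**c); o=bot.get_obs(); print(o['ee_pos'],o['tcp_rot'],o['opening'],o['wrist_force'])
E
```

```text
time: 35.9
ee_pos: [0.4608, 0.1576, 0.1375]
tcp_rot: [179.9, 0.2, 84.7]
wrist_force: [1.2, 0.6, 0.0]
opening: 0.0337
[0.46185855 0.15299271 0.13761525] [179.84495688   0.29952859  84.52286673] 0.03412927231870215 [ 2.51769115 -3.26009436 -0.14753842]
```

View pics/w28.png

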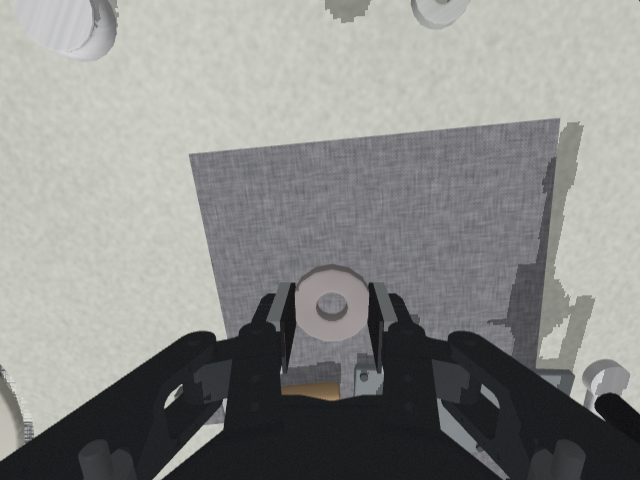

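```bash
python3 -m jog '{"turn":[[0,0,0],[0,0,0],[0,0,0],[0,0,0],[0,0,0],[0,0,0],[0,0,0],[0,0,0],[0,0,0],[0,0,0]],"delta_pos":[[0.21,-0.8,0],[0.21,-0.8,0],[0.21,-0.8,0],[0.21,-0.8,0],[0.21,-0.7,0],[0,0,0],[0,0,0],[0,0,0],[0,0,0],[0,0,0]],"hand":[-0.6,-0.6,-0.6,-0.6,-0.6,-0.6,-0.6,-0.6,-0.6,-0.6]}' 60
python3 - <<'E'
from h import *
c=shot("wrist","w29");np.savez("pics/w29.npz",**c); o=bot.get_obs(); print(o['ee_pos'],o['tcp_rot'],o['opening'],o['wrist_force'])
print(inhand(c,o,-.0022))
E
```

```text
time: 36.95
ee_pos: [0.5129, -0.0349, 0.1366]
tcp_rot: [179.9, 0.2, 84.8]
wrist_force: [0.8, -0.1, -1.3]
opening: 0.0341
[ 0.51297694 -0.03503659  0.13656984] [179.93497919   0.19340863  84.74500251] 0.03405150803930014 [-0.13723477  0.3989569  -0.13311465]
(array([-0.0005,  0.0012]), (np.float64(0.03936937295104755), np.int32(4308), np.float64(0.0019493449843688475)), (333, 305))
```

```bash
python3 -m jog '{"turn":[[0,0,0],[0,0,0],[0,0,0],[0,0,0],[0,0,0],[0,0,0],[0,0,0],[0,0,0],[0,0,0],[0,0,0]],"delta_pos":[[0.03,-0.09,0],[0,0,0],[0,0,-0.4],[0,0,-0.4],[0,0,-0.2],[0,0,-0.1],[0,0,-0.1],[0,0,-0.2],[0,0,-0.2],[0,0,0]],"hand":[-0.6,-0.6,-0.6,-0.6,-0.6,-0.6,-0.6,-0.6,-0.6,-0.6]}' 60
python3 - <<'E'
from h import *
o=bot.get_obs(); print(o['ee_pos'],o['tcp_rot'],o['opening'],o['wrist_force'])
c=shot("wrist","w30")
E
```

```text
time: 38.0
ee_pos: [0.5139, -0.0402, 0.0549]
tcp_rot: [-180.0, 0.2, 84.7]
wrist_force: [0.9, 1.6, -1.1]
opening: 0.0341
[ 0.51393424 -0.04016468  0.05486956] [-179.95406469    0.18262121   84.67556678] 0.034126830435941294 [ 0.94104223  1.62048104 -1.09720035]
```

View pics/w30.png

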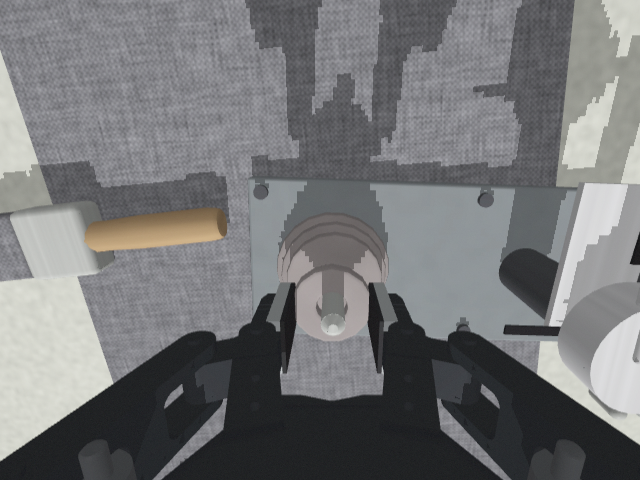

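```bash
python3 -m jog '{"turn":[[0,0,0],[0,0,0],[0,0,0],[0,0,0],[0,0,0],[0,0,0],[0,0,0],[0,0,0],[0,0,0],[0,0,0]],"delta_pos":[[0.005,0.02,-0.15],[0,0,-0.1],[0,0,-0.07],[0,0,0],[0,0,0],[0,0,0],[0,0,0],[0,0,0],[0,0,0],[0,0,0.5]],"hand":[-0.6,-0.6,-0.6,-0.6,-0.6,-0.6,0.1,0.1,0.1,0.1]}' 60
python3 - <<'E'
from h import *
o=bot.get_obs(); print(o['ee_pos'],o['tcp_rot'],o['opening'],o['wrist_force'])
c=shot("wrist","w31")
E
```

```text
time: 39.05
ee_pos: [0.5129, -0.0392, 0.0628]
tcp_rot: [-179.8, 0.2, 84.7]
wrist_force: [-0.6, 0.4, -0.3]
opening: 0.0468
[ 0.51293829 -0.03920521  0.06280886] [-179.75723014    0.20377298   84.67097027] 0.04681866726267574 [-0.58832668  0.3962249  -0.27827786]
```

View pics/w31.png

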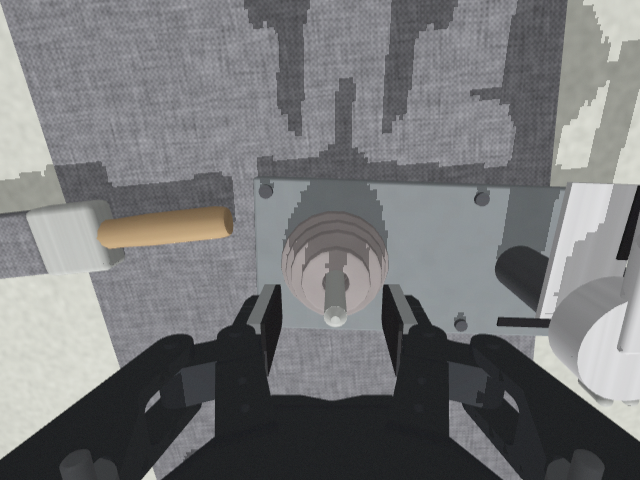

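```bash
python3 -m jog '{"turn":[[0,0,0],[0,0,0],[0,0,0],[0,0,0],[0,0,0],[0,0,0],[0,0,0],[0,0,0],[0,0,0],[0,0,0]],"delta_pos":[[0,0,0.8],[0,0,0.8],[-0.2,-0.3,0],[-0.45,-0.6,0],[-0.45,-0.6,0],[-0.45,-0.6,0],[-0.45,-0.6,0],[-0.3,-0.5,0],[0,0,0],[0,0,0]],"hand":[0.05,0.05,0.05,0.05,0.05,0.05,0.05,0.05,0.05,0.05]}' 60
python3 - <<'E'
from h import *
c=shot("wrist","w32"); np.savez("pics/w32.npz",**c); o=bot.get_obs(); print(o['ee_pos'],o['tcp_rot'])
E
```

```text
time: 40.1
ee_pos: [0.3997, -0.1997, 0.1457]
tcp_rot: [179.9, 0.2, 84.6]
wrist_force: [0.8, 0.6, -0.7]
opening: 0.0451
[ 0.40002465 -0.19921245  0.14557777] [179.91670418   0.19160185  84.64049756]
```

View pics/w32.png

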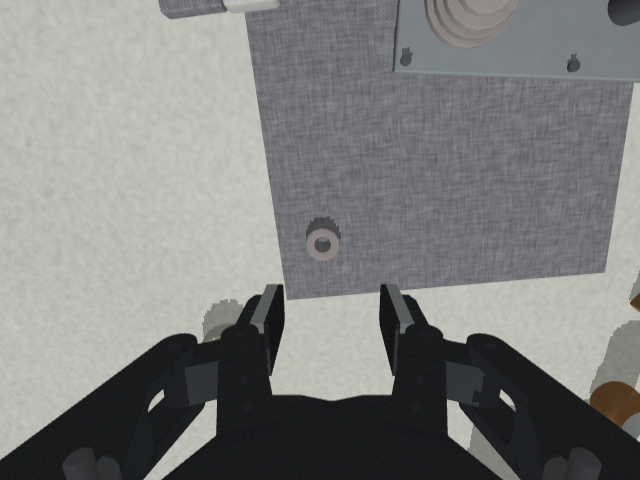

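Run:
```python
from h import *
c=shot("wrist"); o=bot.get_obs(); print(wheel(c,323,243,win=25),o['ee_pos'])
```

```text
(array([ 0.38979664, -0.21402566]), np.float64(0.02994284318296001), np.int32(727), np.float64(0.000353546779496801)) [ 0.40019756 -0.19890983  0.14549649]
```

```bash
python3 -m jog '{"turn":[[0,0,0],[0,0,0],[0,0,0],[0,0,0],[0,0,0],[0,0,0],[0,0,0],[0,0,0],[0,0,0],[0,0,0]],"delta_pos":[[-0.21,-0.3,0],[0,0,-0.6],[0,0,-0.8],[0,0,-0.7],[0,0,-0.3],[0,0,-0.1],[0,0,0],[0,0,0],[0,0,0],[0,0,0]],"hand":[0.05,0.05,0,0,0,0,0,0,0,0]}' 60
python3 - <<'E'
from h import *
c=shot("wrist","w33"); o=bot.get_obs(); print(o['ee_pos'],o['tcp_rot'],o['opening'])
print(wheel(c,332,295,win=50))
E
```

```text
time: 41.2
ee_pos: [0.3899, -0.2146, 0.0214]
tcp_rot: [179.9, 0.2, 84.7]
wrist_force: [-0.4, 0.4, 0.8]
opening: 0.0431
[ 0.38972519 -0.21453941  0.02116792] [179.88115747   0.22213311  84.66862758] 0.042370799717861195
(array([ 0.3896883, -0.2140862]), np.float64(0.03051205414326014), np.int32(2124), np.float64(0.0002989426176694592))
```

View pics/w33.png

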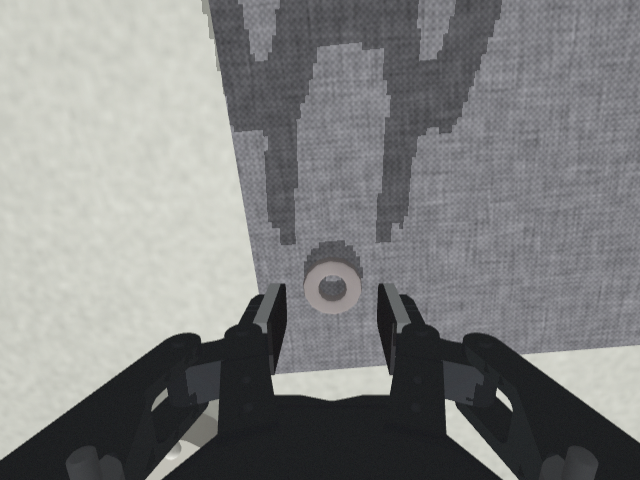

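```bash
python3 -m jog '{"turn":[[0,0,0],[0,0,0],[0,0,0],[0,0,0],[0,0,0],[0,0,0],[0,0,0],[0,0,0],[0,0,0],[0,0,0]],"delta_pos":[[0,0.01,-0.15],[0,0,-0.12],[0,0,-0.06],[0,0,0],[0,0,0],[0,0,0],[0,0,0],[0,0,0],[0,0,0],[0,0,0]],"hand":[0,0,0,0,0,-0.5,-0.8,-0.8,-0.8,-0.8]}' 60
python3 - <<'E'
from h import *
o=bot.get_obs(); print(o['ee_pos'],o['tcp_rot'],o['opening'],o['wrist_force'])
E
```

```text
time: 42.25
ee_pos: [0.3895, -0.214, 0.0045]
tcp_rot: [179.9, 0.2, 84.7]
wrist_force: [-1.3, 1.1, 5.9]
opening: 0.0264
[ 0.38954463 -0.21397849  0.00454118] [179.90409618   0.21462908  84.66604787] 0.026449951437632634 [-1.31683671  1.0844715   5.85227702]
```

```bash
python3 -m jog '{"turn":[[0,0,0],[0,0,0],[0,0,0],[0,0,0],[0,0,0],[0,0,0],[0,0,0],[0,0,0],[0,0,0],[0,0,0]],"delta_pos":[[0,0,0.3],[0,0,0.8],[0,0,0.8],[0,0,0.8],[0.2,0.3,0],[0.46,0.66,0],[0.46,0.66,0],[0.46,0.66,0],[0.46,0.66,0],[0.4,0.5,0]],"hand":[-0.8,-0.8,-0.8,-0.8,-0.8,-0.8,-0.8,-0.8,-0.8,-0.8]}' 60
python3 -m jog '{"turn":[[0,0,0],[0,0,0],[0,0,0],[0,0,0],[0,0,0],[0,0,0],[0,0,0],[0,0,0],[0,0,0],[0,0,0]],"delta_pos":[[0,0,0],[0,0,0],[0,0,0],[0,0,0],[0,0,0],[0,0,0],[0,0,0],[0,0,0],[0,0,0],[0,0,0]],"hand":[-0.8,-0.8,-0.8,-0.8,-0.8,-0.8,-0.8,-0.8,-0.8,-0.8]}' 60
python3 - <<'E'
from h import *
c=shot("wrist","w34");np.savez("pics/w34.npz",**c); o=bot.get_obs(); print(o['ee_pos'],o['tcp_rot'],o['opening'],o['wrist_force'])
print(inhand(c,o,-.0045))
E
```

```text
time: 43.25
ee_pos: [0.5122, -0.0399, 0.1389]
tcp_rot: [179.9, 0.2, 84.7]
wrist_force: [0.4, -1.5, -0.3]
opening: 0.0262
time: 44.25
ee_pos: [0.5113, -0.0418, 0.1389]
tcp_rot: [179.9, 0.2, 84.7]
wrist_force: [-0.8, 1.2, -0.2]
opening: 0.0263
[ 0.51130709 -0.04182413  0.13891676] [179.94446126   0.19714555  84.67097544] 0.026160157795421815 [-0.72527141 -0.07894022  0.01255031]
(array([-0.0005,  0.0014]), (np.float64(0.0322183185714228), np.int32(2514), np.float64(0.002133272446366305)), (333, 302))
```

View pics/w34.png

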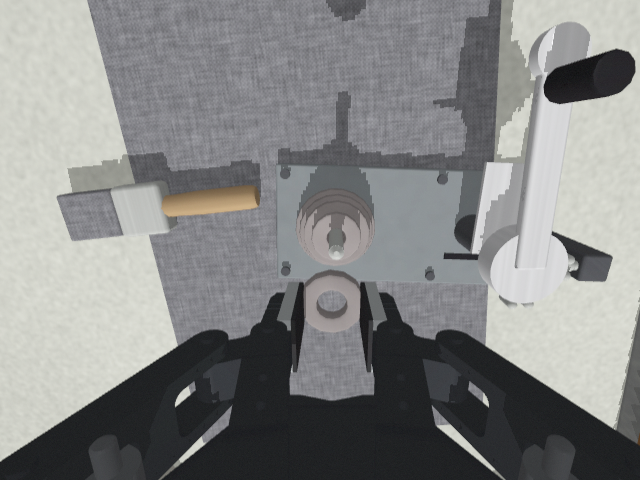

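```bash
python3 -m jog '{"turn":[[0,0,0],[0,0,0],[0,0,0],[0,0,0],[0,0,0],[0,0,0],[0,0,0],[0,0,0],[0,0,0],[0,0,0]],"delta_pos":[[0.055,0.045,0],[0,0,0],[0,0,-0.4],[0,0,-0.4],[0,0,-0.2],[0,0,-0.1],[0,0,-0.1],[0,0,-0.2],[0,0,-0.1],[0,0,0]],"hand":[-0.8,-0.8,-0.8,-0.8,-0.8,-0.8,-0.8,-0.8,-0.8,-0.8]}' 60
python3 - <<'E'
from h import *
o=bot.get_obs(); print(o['ee_pos'],o['tcp_rot'],o['opening'],o['wrist_force'])
c=shot("wrist","w35")
E
```

```text
time: 45.3
ee_pos: [0.5137, -0.0396, 0.0632]
tcp_rot: [-180.0, 0.2, 84.7]
wrist_force: [-0.6, -0.4, -0.2]
opening: 0.0267
[ 0.5136577  -0.03955721  0.06317697] [-179.99468798    0.19729801   84.67067027] 0.026672246544736558 [-0.64919279 -0.40806988 -0.23975627]
```

View pics/w35.png

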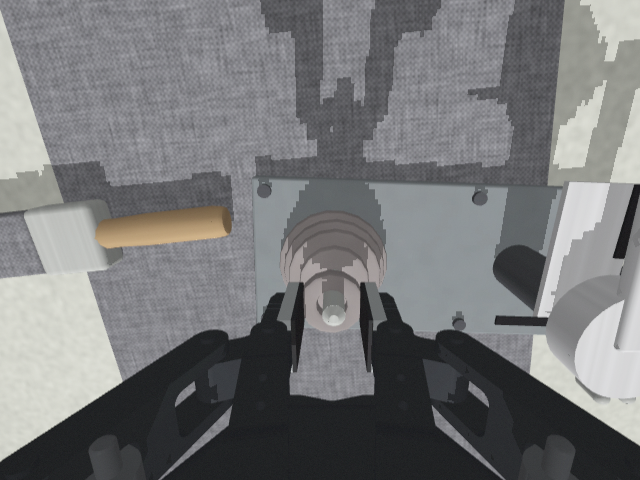

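Threaded (post in the bore at about (333,315)). Lower to 0.049 and release.

```bash
python3 -m jog '{"turn":[[0,0,0],[0,0,0],[0,0,0],[0,0,0],[0,0,0],[0,0,0],[0,0,0],[0,0,0],[0,0,0],[0,0,0]],"delta_pos":[[0.01,0,-0.15],[0,0,-0.1],[0,0,-0.04],[0,0,0],[0,0,0],[0,0,0],[0,0,0],[0,0,0],[0,0,0],[0,0,0.5]],"hand":[-0.8,-0.8,-0.8,-0.8,-0.8,-0.8,0,0,0,0]}' 60
python3 - <<'E'
from h import *
o=bot.get_obs(); print(o['ee_pos'],o['tcp_rot'],o['opening'],o['wrist_force'])
c=shot("wrist","w36")
E
```

```text
time: 46.35
ee_pos: [0.5127, -0.0394, 0.0718]
tcp_rot: [-179.8, 0.2, 84.7]
wrist_force: [0.8, -0.1, 0.4]
opening: 0.0424
[ 0.51272314 -0.03942657  0.07178939] [-179.75700763    0.20231344   84.67462438] 0.04239356101868743 [ 0.81316887 -0.05418779  0.35876891]
```

View pics/w36.png

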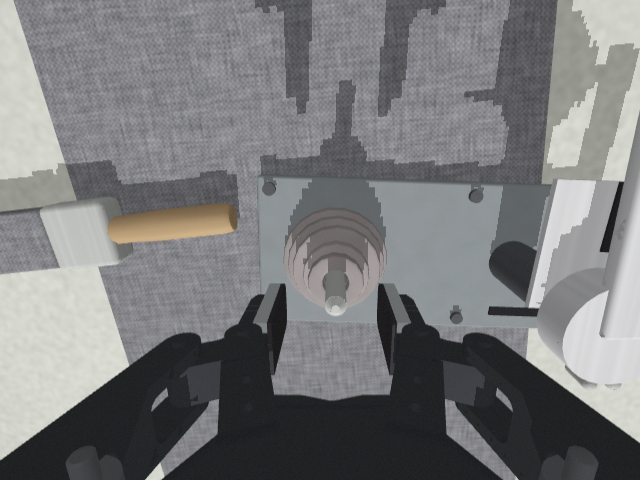

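```bash
python3 -m jog '{"turn":[[0,0,0],[0,0,0],[0,0,0],[0,0,0],[0,0,0],[0,0,0],[0,0,0],[0,0,0],[0,0,0],[0,0,0]],"delta_pos":[[0,0,0.8],[0,0,0.8],[0,0.4,0],[0,0.8,0],[0,0.88,0],[0,0.88,0],[0.2,0.88,0],[0.2,0.88,0],[0.2,0.88,0],[0.1,0.6,0]],"hand":[0.2,0.2,0.2,0.2,0.2,0.2,0.2,0.2,0.2,0.2]}' 60
python3 -m jog '{"turn":[[0,0,0],[0,0,0],[0,0,0],[0,0,0],[0,0,0],[0,0,0],[0,0,0],[0,0,0],[0,0,0],[0,0,0]],"delta_pos":[[0,0,0],[0,0,0],[0,0,0],[0,0,0],[0,0,0],[0,0,0],[0,0,0],[0,0,0],[0,0,0],[0,0,0]],"hand":[0.2,0.2,0.2,0.2,0.2,0.2,0.2,0.2,0.2,0.2]}' 60
python3 - <<'E'
from h import *
c=shot("wrist","w37"); np.savez("pics/w37.npz",**c); o=bot.get_obs(); print(o['ee_pos'],o['tcp_rot'],o['q'].round(1))
c=shot("side","s37"); crop(c,220,400,180,300,4,"c37")
E
```

```text
time: 47.4
ee_pos: [0.5498, 0.2733, 0.1542]
tcp_rot: [179.9, 0.2, 84.8]
wrist_force: [-0.2, -1.6, 0.1]
opening: 0.0512
time: 48.4
ee_pos: [0.5496, 0.2704, 0.1544]
tcp_rot: [179.9, 0.2, 84.7]
wrist_force: [-1.0, 0.3, 0.1]
opening: 0.0514
[0.54953087 0.27044306 0.15438352] [179.94741443   0.19715332  84.67412968] [ 26.3  12.8  10.4  87.6  -0.2 121.6]
```

View pics/w37.png

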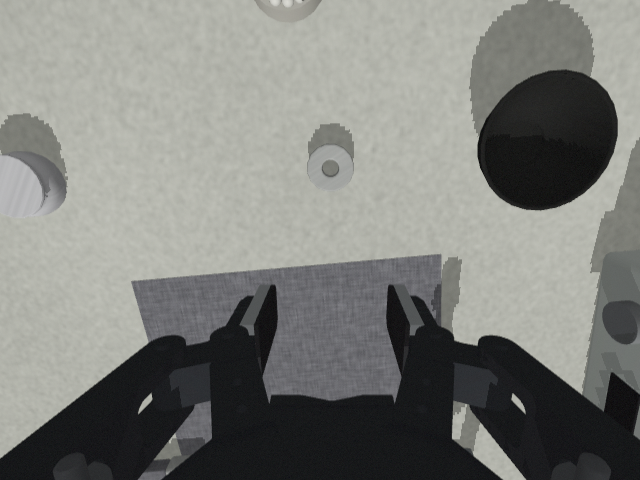

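View pics/c37.png

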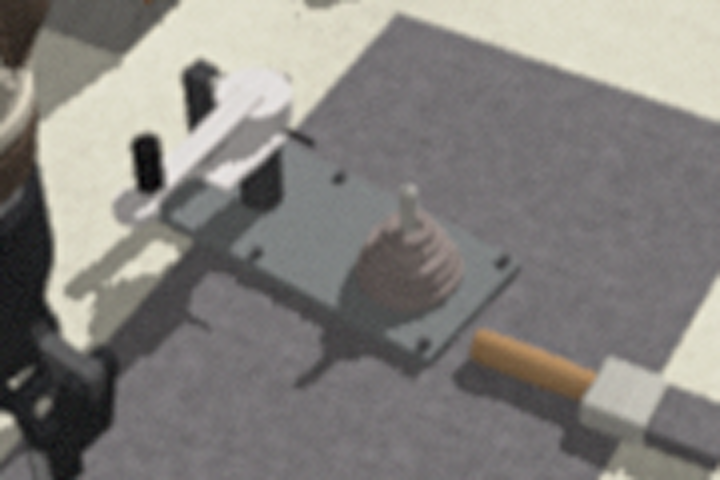

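Run:
```python
from h import *
c={k:v for k,v in np.load("pics/w37.npz").items()}; print(wheel(c,330,167,.014,win=32))
P=cloud(c); print("bowl x min",np.nanmin(P[80:200,490:600,0]))
```

```text
(array([0.55261356, 0.32093962]), np.float64(0.03873913029140199), np.int32(1547), np.float64(0.0002512984829654268))
bowl x min 0.6697105287507177
```

```bash
python3 -m jog '{"turn":[[0,0,0],[0,0,0],[0,0,0],[0,0,0],[0,0,0],[0,0,0],[0,0,0],[0,0,0],[0,0,0],[0,0,0]],"delta_pos":[[0.03,0.5,0],[0.03,0.51,0],[0,0,-0.6],[0,0,-0.8],[0,0,-0.7],[0,0,-0.3],[0,0,-0.1],[0,0,0],[0,0,0],[0,0,0]],"hand":[0.2,0.2,0.2,0.2,0.2,0.2,0.2,0.2,0.2,0.2]}' 60
python3 - <<'E'
from h import *
c=shot("wrist","w38"); o=bot.get_obs(); print(o['ee_pos'],o['tcp_rot'],o['opening'])
print(wheel(c,332,295,.014,win=55))
E
```

```text
time: 49.5
ee_pos: [0.5535, 0.3214, 0.0314]
tcp_rot: [179.8, 0.1, 84.7]
wrist_force: [-0.7, -0.0, 0.7]
opening: 0.0512
[0.55332943 0.32131328 0.03109701] [1.79831764e+02 1.17576035e-01 8.46641641e+01] 0.05142798392100734
(array([0.55253364, 0.32135668]), np.float64(0.039435868131123555), np.int32(3658), np.float64(0.00027663655737941777))
```

View pics/w38.png

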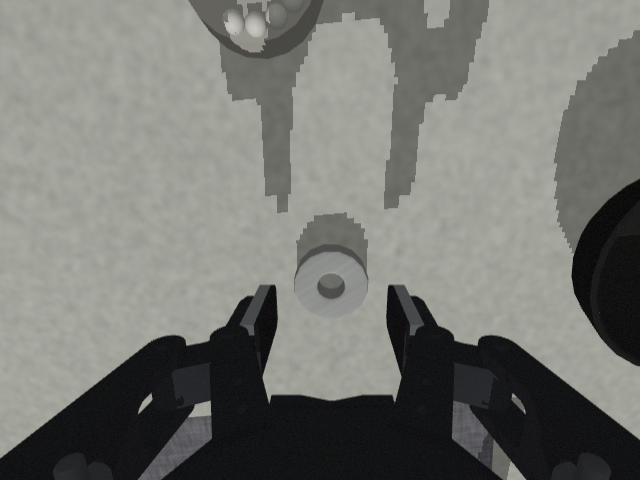

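```bash
python3 -m jog '{"turn":[[0,0,0],[0,0,0],[0,0,0],[0,0,0],[0,0,0],[0,0,0],[0,0,0],[0,0,0],[0,0,0],[0,0,0]],"delta_pos":[[-0.02,0,-0.2],[0,0,-0.2],[0,0,-0.12],[0,0,0],[0,0,0],[0,0,0],[0,0,0],[0,0,0],[0,0,0],[0,0,0]],"hand":[0.2,0.2,0.15,0.15,0.15,-0.3,-0.6,-0.6,-0.6,-0.6]}' 60
python3 - <<'E'
from h import *
o=bot.get_obs(); print(o['ee_pos'],o['tcp_rot'],o['opening'],o['wrist_force'])
E
```

```text
time: 50.55
ee_pos: [0.5519, 0.3211, 0.0043]
tcp_rot: [179.9, 0.2, 84.7]
wrist_force: [-1.5, 0.1, 4.8]
opening: 0.0371
[0.55188498 0.3211142  0.00425223] [1.79891331e+02 1.56390637e-01 8.46669898e+01] 0.03705793481709834 [-1.51049549  0.05669328  4.83081412]
```

```bash
python3 -m jog '{"turn":[[0,0,0],[0,0,0],[0,0,0],[0,0,0],[0,0,0],[0,0,0],[0,0,0],[0,0,0],[0,0,0],[0,0,0]],"delta_pos":[[0,0,0.3],[0,0,0.8],[0,0,0.8],[0,0,0.8],[-0.05,-0.4,0.1],[-0.1,-0.85,0],[-0.1,-0.85,0],[-0.1,-0.85,0],[-0.1,-0.85,0],[-0.1,-0.85,0]],"hand":[-0.6,-0.6,-0.6,-0.6,-0.6,-0.6,-0.6,-0.6,-0.6,-0.6]}' 60
python3 -m jog '{"turn":[[0,0,0],[0,0,0],[0,0,0],[0,0,0],[0,0,0],[0,0,0],[0,0,0],[0,0,0],[0,0,0],[0,0,0]],"delta_pos":[[-0.06,-0.8,0],[-0.06,-0.8,0],[-0.06,-0.6,0],[0,-0.2,0],[0,0,0],[0,0,0],[0,0,0],[0,0,0],[0,0,0],[0,0,0]],"hand":[-0.6,-0.6,-0.6,-0.6,-0.6,-0.6,-0.6,-0.6,-0.6,-0.6]}' 60
python3 - <<'E'
from h import *
c=shot("wrist","w39");np.savez("pics/w39.npz",**c); o=bot.get_obs(); print(o['ee_pos'],o['tcp_rot'],o['opening'],o['wrist_force'])
print(inhand(c,o,-.0043,.014))
E
```

```text
time: 51.55
ee_pos: [0.5231, 0.0864, 0.1433]
tcp_rot: [180.0, 0.2, 84.7]
wrist_force: [1.0, -0.7, -0.8]
opening: 0.0368
time: 52.55
ee_pos: [0.5151, -0.0311, 0.1434]
tcp_rot: [180.0, 0.2, 84.7]
wrist_force: [-0.7, -0.1, -1.1]
opening: 0.0369
[ 0.51507332 -0.03119499  0.14338059] [179.95123658   0.19548107  84.70557865] 0.03680403842400531 [ 0.15185258  0.43643637 -0.79823595]
(array([-0.0006,  0.0016]), (np.float64(0.04173548768941739), np.int32(5213), np.float64(0.002036761862585919)), (333, 309))
```

View pics/w39.png

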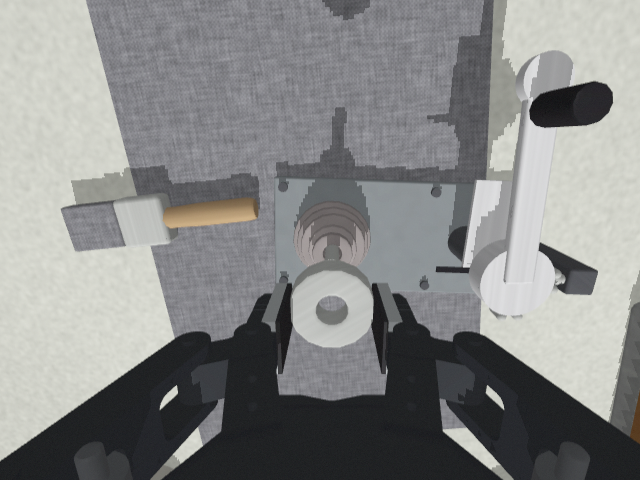

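```bash
python3 -m jog '{"turn":[[0,0,0],[0,0,0],[0,0,0],[0,0,0],[0,0,0],[0,0,0],[0,0,0],[0,0,0],[0,0,0],[0,0,0]],"delta_pos":[[-0.02,-0.17,0],[0,0,0],[0,0,-0.4],[0,0,-0.4],[0,0,-0.2],[0,0,-0.1],[0,0,-0.1],[0,0,-0.2],[0,0,-0.1],[0,0,0]],"hand":[-0.6,-0.6,-0.6,-0.6,-0.6,-0.6,-0.6,-0.6,-0.6,-0.6]}' 60
python3 - <<'E'
from h import *
o=bot.get_obs(); print(o['ee_pos'],o['tcp_rot'],o['opening'],o['wrist_force'])
c=shot("wrist","w40")
E
```

```text
time: 53.6
ee_pos: [0.5137, -0.04, 0.0677]
tcp_rot: [-180.0, 0.2, 84.7]
wrist_force: [-0.8, 0.1, -1.1]
opening: 0.0369
[ 0.51365047 -0.04004683  0.06766463] [-179.99289244    0.19627541   84.66955473] 0.03693321774514263 [-0.76815572  0.10946958 -1.06844543]
```

View pics/w40.png

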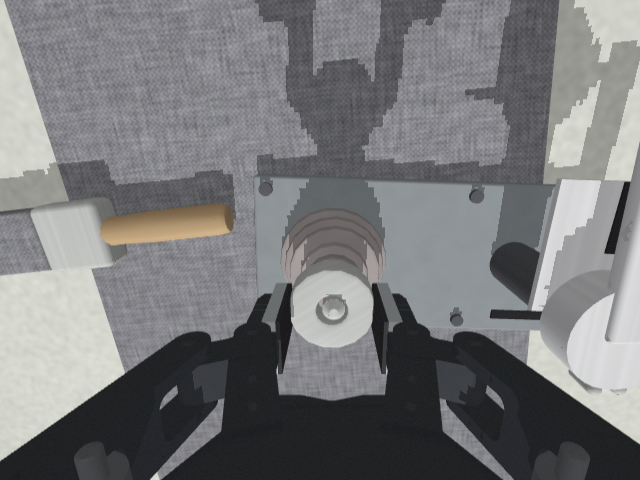

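Collar is on the tip, centred. Lower to about 0.056 and release.

```bash
python3 -m jog '{"turn":[[0,0,0],[0,0,0],[0,0,0],[0,0,0],[0,0,0],[0,0,0],[0,0,0],[0,0,0],[0,0,0],[0,0,0]],"delta_pos":[[0.01,0,-0.1],[0,0,-0.07],[0,0,-0.06],[0,0,0],[0,0,0],[0,0,0],[0,0,0],[0,0,0],[0,0,0],[0,0,0.6]],"hand":[-0.6,-0.6,-0.6,-0.6,-0.6,-0.6,0.2,0.2,0.2,0.2]}' 60
python3 - <<'E'
from h import *
o=bot.get_obs(); print(o['ee_pos'],o['tcp_rot'],o['opening'],o['wrist_force'])
c=shot("wrist","w41")
E
```

```text
time: 54.65
ee_pos: [0.5125, -0.0399, 0.0838]
tcp_rot: [-179.7, 0.2, 84.7]
wrist_force: [-0.6, 0.2, -0.0]
opening: 0.0511
[ 0.51248499 -0.03993015  0.08383253] [-179.70838925    0.20367326   84.67169245] 0.05112894082701462 [-0.57870447  0.2327978  -0.02266134]
```

View pics/w41.png

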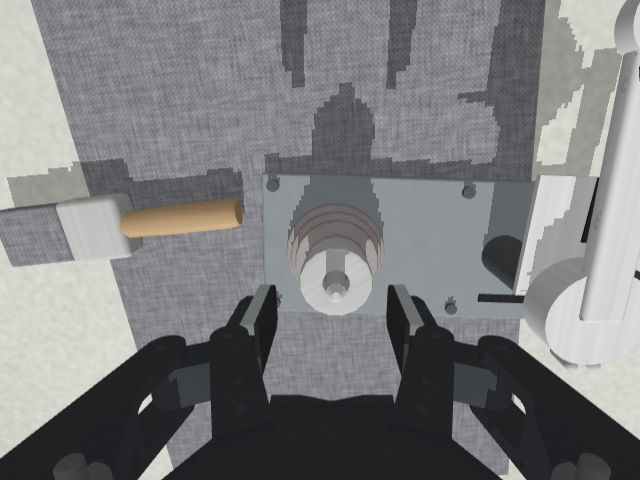

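```bash
python3 -m jog '{"turn":[[0,0,0],[0,0,0],[0,0,0],[0,0,0],[0,0,0],[0,0,0],[0,0,0],[0,0,0],[0,0,0],[0,0,0]],"delta_pos":[[0,0,0.8],[0,0,0.8],[0.2,0.1,0.4],[0.5,0.35,0],[0.5,0.35,0],[0.5,0.35,0],[0.5,0.35,0],[0.2,0.2,0],[0,0,0],[0,0,0]],"hand":[0.2,0.2,0.2,0,0,0,0,0,0,0]}' 60
python3 - <<'E'
from h import *
c=shot("wrist","w42"); np.savez("pics/w42.npz",**c); o=bot.get_obs(); print(o['ee_pos'],o['tcp_rot'],o['q'].round(1))
c=shot("side","s42"); np.savez("pics/s42.npz",**c); crop(c,220,400,180,300,4,"c42")
E
```

```text
time: 55.7
ee_pos: [0.6343, 0.0448, 0.1868]
tcp_rot: [180.0, 0.2, 84.7]
wrist_force: [0.4, 0.3, -0.1]
opening: 0.0426
[0.63414353 0.04450083 0.18704724] [179.95050358   0.20694797  84.66217583] [ 4.1 16.4 18.2 91.9 -0.2 99.4]
```

View pics/w42.png

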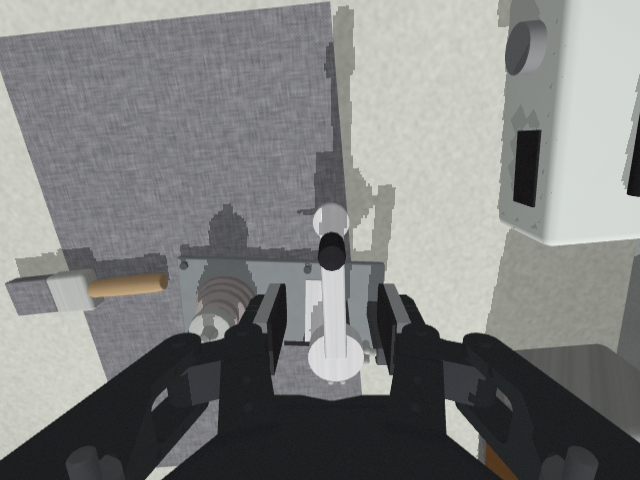

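View pics/c42.png

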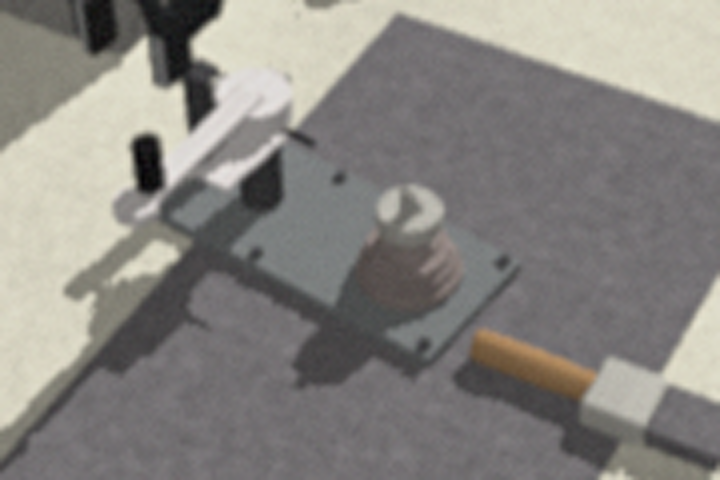

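Run:
```python
from h import *
c=load("pics/s42.npz"); P=cloud(c)
for x,y in [(385,200),(430,205),(410,230),(425,195)]:
    u,v=220+x//4,180+y//4; print(P[v,u].round(4))
print("plate",P[180+200//4,220+300//4].round(4))
c={k:v for k,v in np.load("pics/w42.npz").items()}
print("knob",onz(c,331,258,.134),onz(c,331,241,.1),"hub",onz(c,336,358,.1))
P=cloud(c); print("knobtop",P[255,331])
```

```text
[ 0.5305 -0.0369  0.0626]
[ 0.5065 -0.0473  0.0615]
[ 0.5061 -0.022   0.0639]
[ 0.5119 -0.0521  0.0648]
plate [ 0.6043 -0.0587  0.0094]
knob [0.63359845 0.04644725 0.134     ] [0.63365515 0.04720235 0.1       ] hub [ 0.62837279 -0.05254607  0.1       ]
knobtop [0.63381243 0.04872001 0.13478165]
```

```bash
python3 -m jog '{"turn":[[0,0,0],[0,0,0],[0,0,0],[0,0,0],[0,0,0],[0,0,0],[0,0,0],[0,0,0],[0,0,0],[0,0,0]],"delta_pos":[[-0.01,0.04,0],[0,0,-0.4],[0,0,-0.4],[0,0,-0.4],[0,0,-0.2],[0,0,-0.1],[0,0,0],[0,0,0],[0,0,0],[0,0,0]],"hand":[0,0,0,0,0,0,0,-1,-1,-1]}' 40
python3 - <<'E'
import numpy as np
a=np.radians(86.5+7.83*np.arange(12)); p=.1*np.c_[np.cos(a),np.sin(a)]
print((np.diff(p,axis=0)/.05).round(2), np.degrees(a[-1]))
E
```

```text
time: 56.8
ee_pos: [0.6346, 0.047, 0.1131]
tcp_rot: [179.8, 0.2, 84.7]
wrist_force: [-0.2, -0.5, 5.0]
opening: 0.0163
[[-0.27 -0.  ]
 [-0.27 -0.04]
 [-0.26 -0.08]
 [-0.25 -0.11]
 [-0.23 -0.14]
 [-0.21 -0.17]
 [-0.18 -0.2 ]
 [-0.16 -0.22]
 [-0.12 -0.24]
 [-0.09 -0.26]
 [-0.05 -0.27]] 172.63
```

```bash
python3 -m jog '{"turn":[[0,0,0.98],[0,0,0.98],[0,0,0.98],[0,0,0.98],[0,0,0.98],[0,0,0.98],[0,0,0.98],[0,0,0.98],[0,0,0],[0,0,0]],"delta_pos":[[-0.27,0,0],[-0.27,-0.04,0],[-0.26,-0.08,0],[-0.25,-0.11,0],[-0.23,-0.14,0],[-0.21,-0.17,0],[-0.18,-0.2,0],[-0.16,-0.22,0],[0,0,0],[0,0,0]],"hand":[-1,-1,-1,-1,-1,-1,-1,-1,-1,-1]}' 40
python3 - <<'E'
from h import *
o=bot.get_obs(); p=o['ee_pos']; print(p,o['tcp_rot'],o['opening'],o['wrist_force'])
d=p[:2]-[.6275,-.053]; a=np.degrees(np.arctan2(d[1],d[0])); print(np.hypot(*d),a)
t=np.radians(172.7); g=np.array([.6275,-.053])+.1*np.array([np.cos(t),np.sin(t)]); print("goal",g,g-p[:2],172.7-o['tcp_rot'][2])
E
```

```text
time: 57.8
ee_pos: [0.5426, -0.0011, 0.1131]
tcp_rot: [179.9, 0.2, 147.2]
wrist_force: [-3.7, -0.1, 7.6]
opening: 0.0166
[ 0.54257813 -0.00112939  0.11311762] [179.89933035   0.23953897 147.18837651] 0.016597884866097243 [-3.68325623 -0.0642701   7.55069112]
0.09951022270816356 148.58324893295108
goal [ 0.52831056 -0.04029354] [-0.01426758 -0.03916415] 25.51162348979497
```

```bash
python3 -m jog '{"turn":[[0,0,0.98],[0,0,0.98],[0,0,0.98],[0,0,0.1],[0,0,0],[0,0,0],[0,0,0],[0,0,0],[0,0,0],[0,0,0]],"delta_pos":[[-0.13,-0.24,0],[-0.09,-0.26,0],[-0.05,-0.27,0],[-0.01,-0.03,0],[0,0,0],[0,0,0],[0,0,0],[0,0,0],[0,0,0],[0,0,0]],"hand":[-1,-1,-1,-1,-1,-1,-1,-1,-1,-1]}' 40
python3 - <<'E'
from h import *
o=bot.get_obs(); p=o['ee_pos']; print(p,o['tcp_rot'],o['opening'],o['wrist_force'])
d=p[:2]-[.6275,-.053]; a=np.degrees(np.arctan2(d[1],d[0])); print(np.hypot(*d),a)
c=shot("wrist","w43")
E
```

```text
time: 58.8
ee_pos: [0.5286, -0.0411, 0.1131]
tcp_rot: [180.0, 0.2, 171.5]
wrist_force: [-6.0, -1.8, 9.2]
opening: 0.0163
[ 0.5285998  -0.04106105  0.11310556] [179.96655619   0.22903487 171.50815687] 0.016256963243871 [-6.03401402 -1.77981171  9.20907497]
0.09961820813342237 173.1167229035956
```

View pics/w43.png

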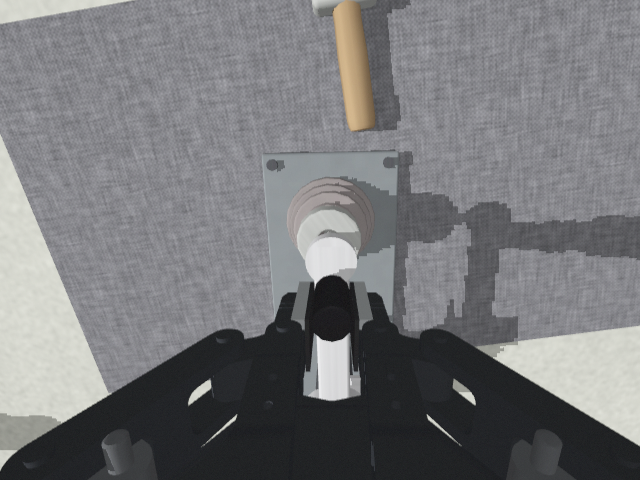

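Keeper is over the post. Release, raise and retreat, then check all views.

```bash
python3 -m jog '{"turn":[[0,0,0],[0,0,0],[0,0,0],[0,0,0],[0,0,0],[0,0,0],[0,0,0],[0,0,0],[0,0,0],[0,0,0]],"delta_pos":[[0,0,0],[0,0,0],[0,0,0],[0,0,0.6],[0,0,0.8],[0,0,0.8],[-0.2,-0.2,0.3],[-0.5,-0.5,0],[-0.6,-0.6,0],[-0.6,-0.6,0]],"hand":[0,0,0,0,0,0,0,0,0,0]}' 40
python3 -m jog '{"turn":[[0,0,0],[0,0,0],[0,0,0],[0,0,0],[0,0,0],[0,0,0],[0,0,0],[0,0,0],[0,0,0],[0,0,0]],"delta_pos":[[-0.1,-0.8,0],[-0.1,-0.8,0],[-0.1,-0.8,0],[-0.1,-0.8,0],[-0.1,-0.8,0],[0,0,0],[0,0,0],[0,0,0],[0,0,0],[0,0,0]],"hand":[0,0,0,0,0,0,0,0,0,0]}' 40
python3 - <<'E'
from h import *
c=shot("top","t44"); np.savez("pics/t44.npz",**c); crop(c,300,380,160,280,5,"c44")
c=shot("side","s44"); crop(c,220,400,180,300,4,"c44s")
o=bot.get_obs(); print(o['ee_pos'],o['q'].round(1))
E
```

```text
time: 59.85
ee_pos: [0.4323, -0.1368, 0.2363]
tcp_rot: [179.9, 0.2, 171.7]
wrist_force: [0.3, -0.6, 0.2]
opening: 0.043
time: 60.85
ee_pos: [0.4088, -0.3353, 0.2372]
tcp_rot: [180.0, 0.2, 171.8]
wrist_force: [-0.6, -0.5, -0.2]
opening: 0.0427
[ 0.40881318 -0.33549508  0.23716614] [-39.5   2.    7.6  95.4   0.1 -31.2]
```

View pics/t44.png

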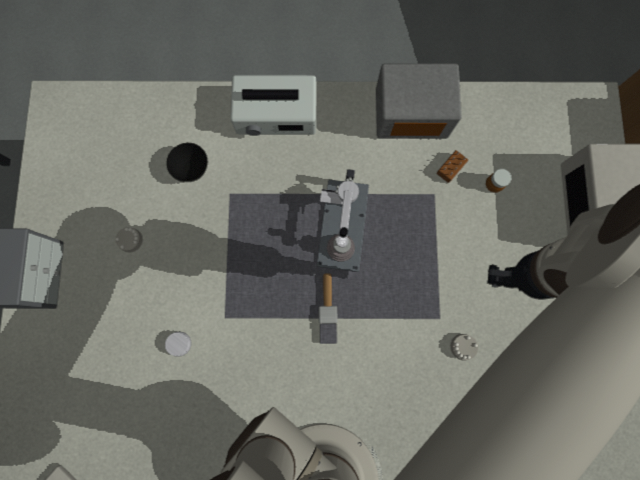

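View pics/c44.png

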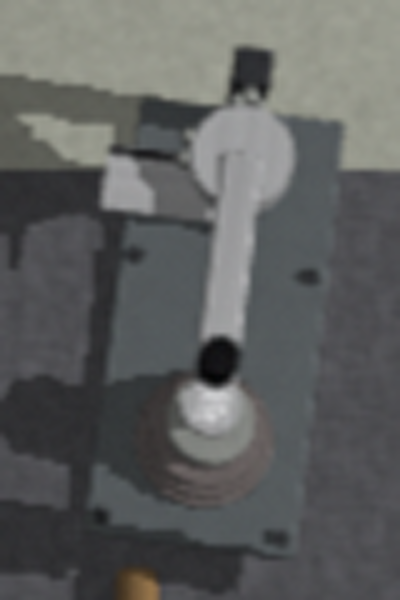

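View pics/c44s.png

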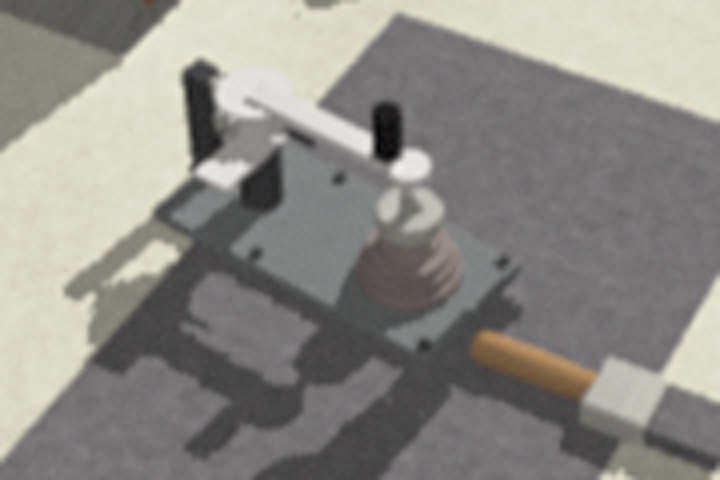

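Run:
```python
from h import *
c=load("pics/t44.npz")
f=lambda x,y,z: onz(c,300+x/5-.4,160+y/5-.4,z)
h=f(243,158,.1);k=f(219,356,.134);d=k-h;a=np.degrees(np.arctan2(d[1],d[0]));print(h,k,np.hypot(*d[:2]),"angle rad",np.radians(172.7-a%360))
c0=load("pics/top0.npz");d=cv2.absdiff(c0["frame"],c["frame"]).max(2)
for n,(u,v) in dict(bowl=(187,162),cast=(127,239),cs=(464,347),bur=(452,166),jar=(499,180),brush=(328,310),tin=(178,345)).items():
    A=c0["range_z"][v-20:v+20,u-20:u+20];B=c["range_z"][v-20:v+20,u-20:u+20]; print(n,np.mean(np.abs(A-B)>.008).round(3))
```

```text
[ 0.62438207 -0.05527113  0.1       ] [ 0.52735495 -0.042088    0.134     ] 0.09791862029877853 angle rad 0.007634571973233308
bowl 0.018
cast 0.021
cs 0.013
bur 0.02
jar 0.011
brush 0.011
tin 0.014
```

Keeper is in its closed notch (about 0.01 rad), the stack is home, and the bystanders have not moved. Handing in.

```bash
python3 -c "
from h import *
print(ticket.job_done())"
```

```text
the job is handed in; nothing more can be done
None
```

I opened the keeper and threaded the five wheels I found onto the post in the order 66, 59, 52, 38, 31. The 45 mm wheel was not on the bench. The steel collar went on top, and I then swung the keeper back over the post. The job was handed in at about 61 s.

- **Stack:** the side and wrist views show all the rings flat and concentric. I measured the collar's top at about 63 mm, against the 64 mm expected with everything home.
- **Keeper:** its angle came out at about 0.01 rad, which is in the closed notch.
- **Other things on the bench:** depth before and after shows none of them moved.
- **Robot:** the gripper was clear of everything at hand-in. The highest wrist force I read was about 21 N, when the fingertips touched the bench while picking up the 59 mm wheel.
- **Early slip:** my first approach to the knob ran into the last joint's range limit and tilted the tool by about 7°. I corrected it before touching anything.
- **Disagreement between checks:** the cameras differed by about 2 mm on the post's position, so I used the average, and every ring threaded without jamming.

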